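# Read the dry box's data logger

## Robot

A 6-joint arm with a two-finger parallel gripper is mounted at the origin on a cart in front of the work surface, level with it; the furniture and walls round the work are solid. World frame = base frame: x ahead of the robot, y to its left, z up, the work surface at z = 0. Lengths are in mm, angles in rad, forces in N, time in s.
With the tool pointing down it reaches from about 375 to 900 mm from the base axis. Payload 3.1 kg.
Tool frame: the origin (TCP) lies at the very end of the fingers, on their centre line; the grasp point (between the pads) lies 19 mm behind it (tcp_to_grasp is the distance from the TCP to the grasp point, in mm); z points along the fingers, x is the direction in which the jaws open and shut, and the axes are right-handed (so a half turn about z gives the same grasp; the last joint's range is limited). The gripper opens to 85 mm and grips with 20 to 120 N. Pads are 22 mm wide; open, the fingers measure 114 mm over their backs; the gripper's body (76 mm by 85 mm) begins 54 mm behind the grasp point. The pads swing forward as they close: fully open they stand 13 mm farther back than shut.
Start: joints at [0.947, 0.527, 1.433, -0, 1.181, -0.178], TCP at [269.445, 563.911, 231.31] pointing down, gripper open.
Joint ranges: [-3.08, 3.08], [-0.75, 2.2], [0.22, 2.44], [-1.43, 4.57], [0, 2.65], [-2.85, 2.85]. Speed limits (rad/s): [2.79, 2.79, 3.14, 3.14, 3.14, 3.14].

## Interface

Orientations are given as a 3x3 rotation matrix whose columns are the frame's x, y, z axes.
In Python, from station import get_state, grab_frame, camera_model, close_job, regions_of, tcp_to_grasp gives the robot as it stands.
- The arm moves only by the shell command python3 -m inch 'ROWS'. ROWS is JSON, a list that holds one entry, the list of rows, each a list of 7 numbers: the opening, from -1 (shut) to 1 (fully open), then the shift along the tool's x, y, z in cm, then the turn, a rotation vector about the tool's x, y, z in rad. A call has 1 to 10 rows; each row is the pose to reach, as a shift and turn from the pose commanded when the call began, along the tool's axes at that moment; what a row does not reach only later rows make up. A row lasts 1/12 s, in which the tool goes at most 41.7 mm and 7.16 degrees, less where a joint would pass 70% of its speed; a pose out of reach is approached as far as the arm can. A call with a gripper value outside its range is refused whole. The fingers move at their own pace and stop on an object; the grip force is fixed at half the most. Time passes only in rows, so rows that repeat a pose let the fingers close. It gives the time, the measured TCP pose, the force and the opening at its end, in the units of the state.
- get_state(): the state, without advancing time (a new reading comes with each control period).
- grab_frame(name): name is "scene" or "top"; returns (picture, depth): 480x640x3 uint8, blue, green, red; 480x640 float32, mm along the optical axis (not along the pixel's ray), 0 where there is no reading.
- camera_model(name): a dict with "K" (3x3 intrinsics, pixels), "k1" (the pictures are not rectified: a ray, as slopes to the right and down, at radius r is drawn at 1 + k1 r^2 times it, then the intrinsics apply), "pose" (4x4, takes a point from camera to world coordinates). Camera axes: x right, y up, looking along -z (the intrinsics and any distortion apply to the point x, -y, -z); pixel columns grow to the right and rows downward; lengths in mm; the calibration is good to about 2 mm. A picture is of the moment at which its call begins. camera_model takes no time and is no camera call.
- close_job(): hands the job in, once; it reports no verdict.
Trained networks look in the newest picture that a camera, given by its name, has taken for a name from the list of things; names that differ only in an ending like _2 or _b are one class to them, and where a whole thing is asked for, a point or a joint stands for the part that bears it (a point fixed in the world has none). Each returns a list of dicts, best first, with "score" (0 to 1); they miss things now and then, are a little off and sometimes report something else, mostly with a low value. They report only what shows in the picture. A call takes as long as a camera call.
- regions_of(camera, name): "pixels" (480x640 bool, what is visible of it) and "rect" ([left, top, width, height] in pixels, round what is visible of it).
The state is a dict: "time_s": time; "joint_pos": joint angles; "qd": joint speeds; "joint_efforts": joint torques, N m; "position": TCP position; "tool_rot": TCP orientation; "ft_force": force on the tool from outside, world axes, zero at the start; "ft_torque": the same for the moment, N m; "grip_width": finger opening in mm.
Only numpy, scipy, OpenCV 4.12 (cv2) and the standard library are available. Lean on these libraries where they do the work, as an engineer would, in place of code of your own. Each camera call takes 0.05 s, during which the arm holds its last target.

## Task

The closed box of moisture-sensitive chips has a steel data-logger button inside. Lift the blue lid off by its handle and lay it flat on the bench clear of the box, without dropping it; then take the cordless reader wand out of its charging cradle, fit its cup over the steel button and hold it there upright, square on the button, pressing lightly so that the sprung contact inside the cup is pushed in. Finish like that, still holding the wand in contact while it reads, and leave the other things on the bench where they are.

Things in the scene. Friction and masses are not known exactly. Their poses are not given: they have to be found in the camera images.
- dry_box: black open-topped plastic box, fixed to the bench, outside 160 (its x) x 110 (its y) x 48 mm high, walls and floor 3 mm; origin at the centre of its underside, z up. Two pink foam strips with chips (top 26 mm above the underside) lie along its long sides; a lane 41 mm wide along its x axis in the middle holds the logger
- lid: blue loose lid lying on the box, plate 164 (its x) x 114 (its y) x 5 mm with a lip 6 mm deep underneath that fits into the box with 2 mm clearance all round, 0.16 kg; origin at the centre of the underside of the lip, z up; lying flat on the bench its origin is at height 0, on the box at 42 mm
- lid_handle (a point): centre of the lid's black handle bar, 39.5 mm above the lid's origin; the bar is 106 mm long along the lid's x axis and 13 x 13 mm thick, with 22 mm of free air between it and the plate; the two posts stand 46 mm either side of the centre
- logger: black snap mount 36 x 34 mm standing in the box's lane, fixed in the box, somewhere up to 45 mm from its middle along the box's x axis; origin at the centre of its underside (3 mm above the underside of the box), z up; a round shoulder of 30 mm diameter is 19 mm above the origin and from its middle rises the bright steel button, 16 mm in diameter and 8 mm high
- logger_top (a point): centre of the steel button's flat top, 27 mm above the logger's origin (30 mm above the underside of the box, 18 mm below its rim)
- cradle: dark grey charging cradle, fixed to the bench, base plate 125 (its x) x 74 mm (its y); it has a square pocket, 30 x 30 mm inside and 55 mm deep, leaning 20 degrees from upright towards the cradle's -x side (the robot's side); origin at the centre of the underside, z up
- wand: pale grey reader wand, 132 mm long, 0.12 kg, loose, nose down in the cradle's leaning pocket (lowest 55 mm inside), to be drawn out along its length; origin at the centre of the rim of the steel cup at its nose, z up its length to the tail. Cup at the rim 28 mm outside, 22 mm inside, 10 mm deep; from 26 mm above the rim the body is square, 26 x 26 mm, flat sides facing its x and y
- wand_grip (a point): middle of the ribbed black grip of the wand, on its axis 95 mm above the rim (37 mm below the tail); resting loosely in the pocket the wand leans 20 to 25 degrees from upright
- wand_tip (a joint): sprung brass contact in the middle of the wand's cup, 10 mm in diameter: how far it is pushed in, in m, 0 to 0.0085. Free, it stands 1 mm inside the rim. It starts to move at 1.5 N and takes 0.75 N more for each mm (4.5 N at 4 mm); after 7 mm the rim of the cup meets the logger's shoulder, which is rigid
- solder_spool: blue and white spool of solder, about 56 x 83 x 40 mm, a bystander; origin at the centre of its underside
- loupe: black eyepiece loupe, 38 mm in diameter, 36 mm high, a bystander; origin at the centre of its underside
- tape_roll_green: roll of green tape lying flat, about 96 mm in diameter, 24 mm high, a bystander; origin at the centre of its underside
- bottle_1: small amber dropper bottle, 34 mm in diameter, 102 mm high, a bystander; origin at the centre of its underside
- pass_stamp: black hand stamp standing upright, 24 mm in diameter, 60 mm high, a bystander; origin at the centre of its underside

How it is judged:
By the outcome, as a careful person would: the job done as asked, in the order asked, and still so for the second after the job is handed in, while the arm keeps its last pose, push and grip.
It also fails if it takes over 54 s, if anything falls off the work surface, if the arm or the gripper's body presses on something with over 40 N, if the wrist force passes 120 N, or if a joint passes its speed limit or range.

## Working session

There is one attempt and no reset: what is moved stays moved. The work goes in short steps, Python scripts to look and compute and a shell command to move; the robot and the scene stay as the last step left them, time stands still between calls to the robot, and variables do not carry over. Pictures are saved under pics/ and viewed, and the job is handed in when it is done.

```bash
ls; mkdir -p pics
python3 - <<'E'
from station import *
import cv2
s=get_state()
for k,v in s.items(): print(k,v)
print(tcp_to_grasp)
for n in("scene","top"):
    p,d=grab_frame(n); cv2.imwrite(f"pics/{n}0.png",p)
    import numpy as np
    np.save(f"{n}0_d.npy",d); np.save(f"{n}0_p.npy",p)
    print(n,camera_model(n))
E
```

```text
pics
time_s 0.0
joint_pos [ 9.46480752e-01  5.28471774e-01  1.43390856e+00 -3.18878934e-05
  1.18140188e+00 -1.78494997e-01]
qd [ 0.0001035  -0.00055771  0.00099056 -0.00044621 -0.00022249  0.00022629]
joint_efforts [-2.08781094e-04 -4.42347980e+01 -1.78025866e+01 -2.05557212e-04
  8.34313949e-03  5.13712635e-06]
position [269.04881122 563.32573098 230.32818903]
tool_rot [[ 4.31186090e-01  9.02262145e-01 -1.25595405e-03]
 [ 9.02260434e-01 -4.31187769e-01 -1.79377308e-03]
 [-2.16000557e-03 -3.59747648e-04 -9.99997602e-01]]
ft_force [-0.85928949 -0.92272309 -0.86099272]
ft_torque [ 0.01109209 -0.03548616  0.05372833]
grip_width 85.51211271458239
18.700000000000003
scene {'K': array([[458.1212094 ,   0.        , 319.53216602],
       [  0.        , 458.1212094 , 237.91501972],
       [  0.        ,   0.        ,   1.        ]]), 'k1': 0.014813591448770176, 'pose': array([[ 7.83061244e-01,  3.43920148e-01, -5.18202682e-01,
        -3.03924543e+01],
       [-6.21943294e-01,  4.31304078e-01, -6.53577334e-01,
        -7.21508128e+02],
       [-1.27548347e-03,  8.34083763e-01,  5.51636338e-01,
         7.05436231e+02],
       [ 0.00000000e+00,  0.00000000e+00,  0.00000000e+00,
         1.00000000e+00]])}
top {'K': array([[463.13271587,   0.        , 322.10511014],
       [  0.        , 463.13271587, 236.2982319 ],
       [  0.        ,   0.        ,   1.        ]]), 'k1': 0.032443499016037755, 'pose': array([[ 1.23951123e-02,  9.91139619e-01, -1.32244531e-01,
         3.87619158e+02],
       [-9.99897888e-01,  1.13453113e-02, -8.68889712e-03,
        -1.43187109e+01],
       [-7.11155481e-03,  1.32338727e-01,  9.91179039e-01,
         1.17800810e+03],
       [ 0.00000000e+00,  0.00000000e+00,  0.00000000e+00,
         1.00000000e+00]])}
```

View pics/scene0.png

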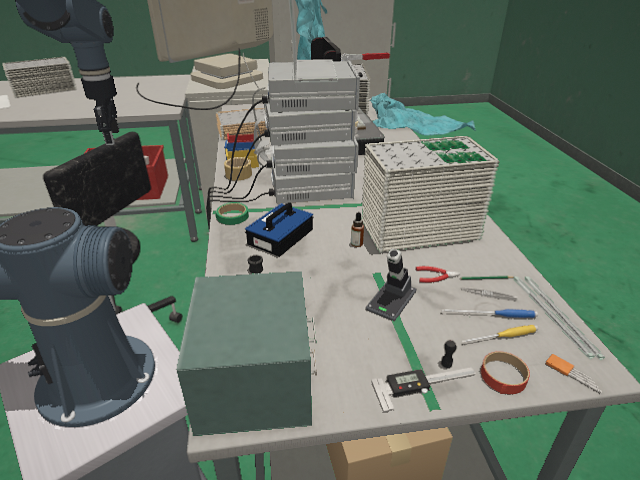

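View pics/top0.png

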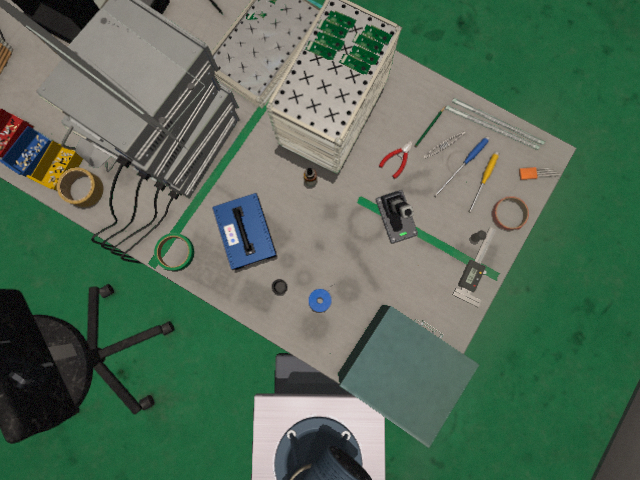

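```bash
cat > h.py <<'E'
import numpy as np, cv2
from station import *
def cam(n):
    c=camera_model(n); return c["K"],c["k1"],c["pose"]
def project(n,P):
    K,k1,T=cam(n); P=np.atleast_2d(P); c=(P-T[:3,3])@T[:3,:3]
    x=c[:,0]/-c[:,2]; y=-c[:,1]/-c[:,2]; f=1+k1*(x*x+y*y)
    return np.stack([K[0,0]*x*f+K[0,2],K[1,1]*y*f+K[1,2]],1)
def rays(n,uv):
    K,k1,T=cam(n); uv=np.atleast_2d(uv).astype(float)
    xd=(uv[:,0]-K[0,2])/K[0,0]; yd=(uv[:,1]-K[1,2])/K[1,1]
    x,y=xd.copy(),yd.copy()
    for _ in range(20):
        f=1+k1*(x*x+y*y); x=xd/f; y=yd/f
    d=np.stack([x,-y,-np.ones_like(x)],1)
    return T[:3,3],d@T[:3,:3].T   # per unit depth
def onz(n,uv,z):
    o,d=rays(n,uv); t=(z-o[2])/d[:,2]; return o+d*t[:,None]
def deproj(n,uv,depth):
    o,d=rays(n,uv); uv=np.atleast_2d(uv).astype(int)
    return o+d*depth[uv[:,1],uv[:,0]][:,None]
E
python3 - <<'E'
from h import *
print(project("top",[[269,564,230],[0,0,0],[500,0,0]]),project("scene",[[269,564,230],[0,0,0]]))
for cam_ in("scene","top"):
    p,d=grab_frame(cam_); np.save(f"{cam_}0_d.npy",d); np.save(f"{cam_}0_p.npy",p)
    for nm in ["dry_box","lid","lid_handle","cradle","wand","wand_grip","solder_spool","loupe","tape_roll_green","bottle_1","pass_stamp"]:
        r=regions_of(cam_,nm)
        for q in r[:2]:
            m=q["pixels"]; v,u=np.nonzero(m); ok=d[v,u]>0
            P=deproj(cam_,np.stack([u,v],1)[ok],d)
            print(cam_,nm,round(q["score"],2),q["rect"],len(u),np.median(P,0).round(0),"z5-95",np.percentile(P[:,2],[2,98]).round(0))
            np.save(f"m_{cam_}_{nm}_{0}.npy",m) if q is r[0] else 0
E
```

```text
[[ 32.32325844 355.88762164]
 [317.61436118 461.9642716 ]
 [320.32440121 253.66687042]] [[113.16208179 142.54428024]
 [ 96.81561061 378.01995863]]
scene dry_box 0.83 [244.7, 216.0, 66.1, 42.2] 985 [500. 143.  25.] z5-95 [ 2. 48.]
scene lid 0.82 [246.8, 204.6, 64.9, 36.8] 1339 [542. 179.  54.] z5-95 [51. 89.]
scene lid_handle 0.93 [245.3, 199.9, 67.6, 41.0] 1335 [540. 178.  54.] z5-95 [51. 89.]
scene lid_handle 0.21 [214.0, 200.1, 33.9, 24.5] 533 [498. 367.  16.] z5-95 [ 0. 27.]
scene cradle 0.77 [367.1, 268.4, 47.3, 50.7] 1372 [ 598. -202.   12.] z5-95 [ 6. 70.]
scene cradle 0.55 [248.0, 257.5, 16.3, 17.9] 271 [413.  93.  25.] z5-95 [  0. 171.]
scene wand 0.88 [384.4, 249.1, 20.0, 31.9] 424 [ 590. -201.  115.] z5-95 [  7. 147.]
scene wand_grip 0.75 [385.2, 247.0, 18.4, 34.3] 436 [ 590. -201.  114.] z5-95 [  1. 147.]
scene solder_spool 0.41 [215.7, 200.6, 31.8, 23.0] 476 [500. 362.  17.] z5-95 [ 2. 27.]
scene loupe 0.8 [244.9, 255.1, 16.0, 16.8] 253 [414.  93.  25.] z5-95 [ 1. 38.]
scene tape_roll_green 0.7 [365.8, 267.7, 50.8, 53.7] 1437 [ 598. -201.   12.] z5-95 [ 2. 70.]
scene tape
[... 815 characters left out ...]
5 [49. 88.]
top wand 0.54 [393.7, 203.1, 18.2, 13.8] 260 [ 595. -188.  130.] z5-95 [ 66. 147.]
top wand_grip 0.76 [394.7, 198.3, 18.0, 17.5] 311 [ 596. -190.  128.] z5-95 [ -2. 147.]
top solder_spool 0.83 [309.0, 289.8, 21.3, 20.4] 357 [383.  -3.  40.] z5-95 [34. 45.]
top loupe 0.36 [213.9, 193.1, 64.0, 76.2] 3213 [549. 188.  53.] z5-95 [20. 88.]
top tape_roll_green 0.72 [153.9, 234.3, 37.9, 35.7] 495 [500. 380.  22.] z5-95 [ 1. 28.]
top tape_roll_green 0.69 [469.4, 230.3, 16.0, 12.3] 119 [ 544. -387.   54.] z5-95 [ 5. 62.]
top bottle_1 0.67 [302.3, 170.5, 14.4, 13.0] 176 [683.  26.  61.] z5-95 [ 18. 100.]
top pass_stamp 0.44 [469.5, 229.9, 15.4, 10.7] 127 [ 544. -388.   52.] z5-95 [ 1. 62.]
```

Run:
```python
import cv2
a=cv2.imread("pics/top0.png"); cv2.imwrite("pics/top_box.png",cv2.resize(a[180:320,140:340],None,fx=4,fy=4,interpolation=cv2.INTER_CUBIC))
cv2.imwrite("pics/top_cr.png",cv2.resize(a[160:270,340:480],None,fx=5,fy=5,interpolation=cv2.INTER_CUBIC))
a=cv2.imread("pics/scene0.png"); cv2.imwrite("pics/sc_cr.png",cv2.resize(a[230:330,350:430],None,fx=6,fy=6,interpolation=cv2.INTER_CUBIC))
```

```text
(no output)
```

View pics/top_box.png

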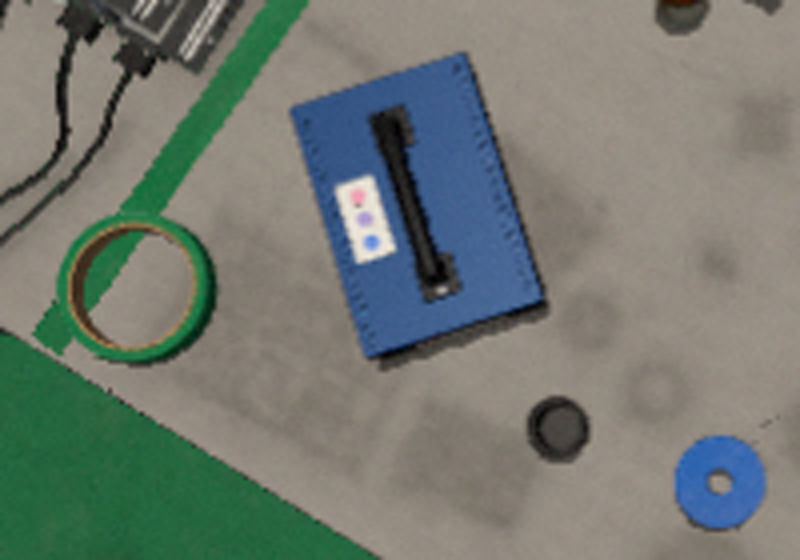

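View pics/top_cr.png

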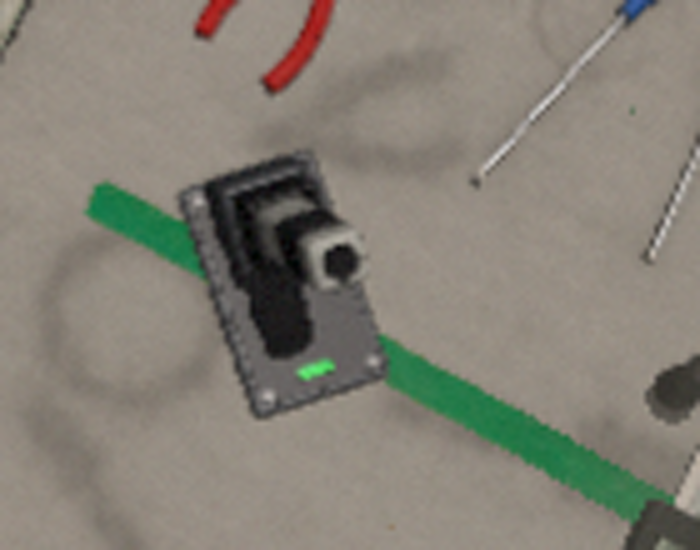

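View pics/sc_cr.png

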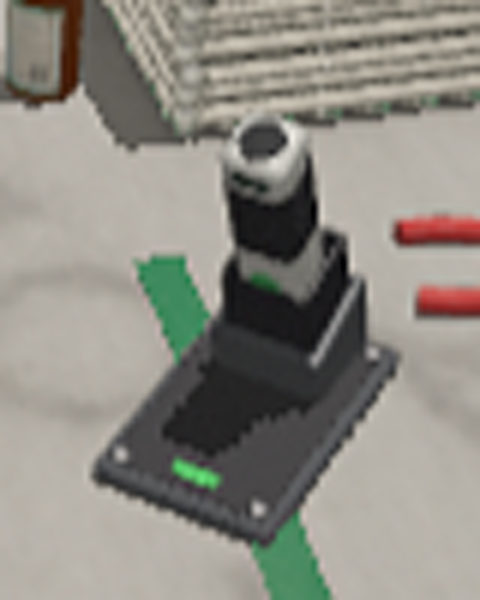

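Run:
```python
from h import *
for c in("top","scene"):
    p=np.load(f"{c}0_p.npy"); d=np.load(f"{c}0_d.npy")
    hsv=cv2.cvtColor(p,cv2.COLOR_BGR2HSV)
    r=cv2.dilate(np.load(f"m_{c}_lid_0.npy").astype(np.uint8),np.ones((5,5)))
    b=((abs(hsv[...,0].astype(int)-110)<12)&(hsv[...,1]>110)&(r>0)).astype(np.uint8)
    n,l,st,_=cv2.connectedComponentsWithStats(b); 
    b=(l==1+np.argmax(st[1:,4])).astype(np.uint8)
    b=cv2.morphologyEx(b,cv2.MORPH_CLOSE,np.ones((3,3)))
    v,u=np.nonzero(b); z=deproj(c,np.stack([u,v],1),d)[:,2]
    print(c,b.sum(),np.percentile(z,[2,25,50,75,98]).round(1))
    cn=max(cv2.findContours(b,cv2.RETR_EXTERNAL,cv2.CHAIN_APPROX_NONE)[0],key=len)[:,0]
    P=onz(c,cn,53.)[:,:2]
    R=cv2.minAreaRect(P.astype(np.float32)); print(R); print(cv2.boxPoints(R).round(1))
    # cradle base
    m=np.load(f"m_{c}_cradle_0.npy"); v,u=np.nonzero(m); P=deproj(c,np.stack([u,v],1),d)
    s=(P[:,2]<14)&(P[:,2]>3); print("cr z hist",np.histogram(P[:,2],bins=[-5,0,3,6,8,10,11,12,13,14,16,20,40,80])[0])
    R=cv2.minAreaRect(P[s][:,:2].astype(np.float32)); print("cradle",R,cv2.boxPoints(R).round(1).tolist())
    P=onz(c,np.stack([u,v],1)[s],10.)[:,:2];R=cv2.minAreaRect(P.astype(np.float32)); print("cradle",R,cv2.boxPoints(R).round(1).tolist())
```

```text
top 2479 [48.8 51.7 53.2 54.8 68.7]
((549.69482421875, 187.9171142578125), (163.67556762695312, 113.11306762695312), 19.065332412719727)
[[453.9 214.6]
 [490.8 107.7]
 [645.5 161.2]
 [608.6 268.1]]
cr z hist [  1   1  31  93 227 131 133 102  51  51  19  70 193]
cradle ((597.5807495117188, -193.65940856933594), (124.081298828125, 73.36473846435547), 18.91933822631836) [[527.0, -179.10000610351562], [550.7999877929688, -248.5], [668.2000122070312, -208.1999969482422], [644.4000244140625, -138.8000030517578]]
cradle ((597.0345458984375, -193.17950439453125), (123.76298522949219, 73.70419311523438), 19.080963134765625) [[526.5, -178.60000610351562], [550.5999755859375, -248.1999969482422], [667.5999755859375, -207.8000030517578], [643.5, -138.10000610351562]]
scene 1091 [46.3 52.7 53.8 54.8 61.7]
((546.982421875, 184.10836791992188), (166.23130798339844, 117.32969665527344), 19.517532348632812)
[[449.  211.6]
 [488.2 101. ]
 [644.9 156.6]
 [605.7 267.2]]
cr z hist [  1   7  20  41 117 193 242 217  80  36  26 160 225]
cradle ((598.237548828125, -193.44143676757812), (126.76873779296875, 74.51646423339844), 18.949861526489258) [[526.2000122070312, -178.8000030517578], [550.4000244140625, -249.3000030517578], [670.2999877929688, -208.10000610351562], [646.0999755859375, -137.60000610351562]]
cradle ((596.08251953125, -195.3278350830078), (129.17037963867188, 74.33612060546875), 19.220415115356445) [[522.9000244140625, -181.5], [547.2999877929688, -251.6999969482422], [669.2999877929688, -209.1999969482422], [644.7999877929688, -139.0]]
```

Run:
```python
from h import *
G=np.full((20,30),-99.)  # x 0..1000 step 50; y 750..-750
for c in("top","scene"):
    d=np.load(f"{c}0_d.npy"); v,u=np.nonzero(d>0); P=deproj(c,np.stack([u,v],1),d)
    for x,y,z in P:
        i=int(x//50); j=int((750-y)//50)
        if 0<=i<20 and 0<=j<30: G[i,j]=max(G[i,j],z)
print("y:  "+" ".join("%4d"%(725-50*j) for j in range(30)))
for i in range(19,-1,-1): print("%4d"%(i*50+25)," ".join("%4d"%g for g in G[i]))
```

```text
y:   725  675  625  575  525  475  425  375  325  275  225  175  125   75   25  -25  -75 -125 -175 -225 -275 -325 -375 -425 -475 -525 -575 -625 -675 -725
 975    7  -99  -99  238  383  -99  -99  384    5   58   61   58   59   58  241  240  240  240  241    7    7    7    3  -99  -99  -99  -99  -99  -99  -99
 925    3  -99  -99  -99  -99  -99  390  390  388  386   60   58   59  240  242  240  239  241  242    6    8   13   12    5    1  -99  -99  -99  -99  -99
 875    5    4  -99  -99  422  -99  393  394  393  388  388   59   12  241  239  239  240  241    7    7   12   14   16   14   13    6   -2  -99  -99  -99
 825   47    6    5  -99  483  548  522  393  393  394  388    8  240  240  239  239  241  241    6    7   12   11   14   18   15   16   12    4  -99  -99
 775   48   48   25   91  384  557  620  635  393  394  393    5  240  241  242  239  241    7   15   14   12   15   23   24   18   13   15    6    2  -99
 725   48   47   51  129  384  386  387  647  648  393  391    7    7    7  240  241  239    9   15   16    5   16   19   25   15   18   12   10  -99  -99
 675   59   60  
[... 1453 characters left out ...]
    6  171  176  175  175  176  176  176    1  -99  -99  -99  -99  -99  -99  -99
 175  -99  171  172  504  530  566  597  597  -99  -99  -99   -3    5    2    3    4  175  175  176  176  175  170  -99  -99  -99  -99  -99  -99  -99  -99
 125  -99  171  173  166  -99  590  597  597  -99  -99  -99    5    5    7   15  322  307  173  175  175  174  -99  -99  -99  -99  -99  -99  -99  -99  -99
  75  -99  -99  172  -99  -99  -99  -99  -99  -99  -99  -99    3    5  130  344  344  331  303    3  174    2  -99  -99  -99  -99  -99  -99  -99  -99  -99
  25  -99  -99  -99  -99  -99  -99  -99  -99  -99  -99  -99    5   14  343  347  347  344  289    4  -99  -99  -99  -99  -99  -99  -99  -99  -99  -99  -99
```

```bash
cat >> h.py <<'E'
from scipy.spatial.transform import Rotation as Ro
def to(pos,R=None,s=None):
    s=s or get_state(); R0=np.array(s["tool_rot"]); p0=np.array(s["position"])
    R=R0 if R is None else R
    sh=R0.T@(np.array(pos)-p0)/10; rv=Ro.from_matrix(R0.T@R).as_rotvec()
    print("shift cm",sh.round(3),"rot",rv.round(4)); return sh,rv
def down(h):  # tool down, tool x heading h deg
    h=np.radians(h); x=np.array([np.cos(h),np.sin(h),0]); z=np.array([0,0,-1.]); return np.stack([x,np.cross(z,x),z],1)
def st():
    s=get_state(); print("t",round(s["time_s"],2),"pos",np.round(s["position"],1),"j",np.round(s["joint_pos"],2),"F",np.round(s["ft_force"],1),"w",round(s["grip_width"],1)); R=np.array(s["tool_rot"]); print(R.round(3).tolist())
    return s
E
python3 - <<'E'
from h import *
to([549.5,187.5,130],down(109.1))
E
```

```text
shift cm [-21.887  41.5    10.13 ] rot [-0.      0.     -0.7791]
```

```bash
python3 -m inch '[[[1,-1,2,0.5,0,0,-0.04],[1,-3.5,6.5,1.5,0,0,-0.13],[1,-6,11,2.5,0,0,-0.22],[1,-8,15,3.5,0,0,-0.3],[1,-10,19,4.5,0,0,-0.38],[1,-12,23,5.5,0,0,-0.46],[1,-14,27,6.5,0,0,-0.54],[1,-16,30.5,7.5,0,0,-0.61],[1,-18,34,8.5,0,0,-0.68],[1,-20,37.5,9.5,0,0,-0.74]]]'
python3 - <<'E'
from h import *
st(); to([549.5,187.5,130],down(109.1))
E
```

```text
time_s: 2.13
position: [501.8, 250.1, 145.1]
tool_rot: [[-0.293, 0.956, 0.001], [0.956, 0.293, 0.0], [0.0, 0.001, -1.0]]
ft_force: [-0.9, 0.4, 0.5]
grip_width: 85.4
t 2.13 pos [501.8 250.1 145.1] j [ 0.26  0.56  1.68  0.    0.91 -1.61] F [-0.9  0.4  0.5] w 85.4
[[-0.293, 0.956, 0.001], [0.956, 0.293, 0.0], [0.0, 0.001, -1.0]]
shift cm [-7.387  2.726  1.513] rot [ 0.0009 -0.     -0.0358]
```

```bash
python3 -m inch '[[[1,-2.5,1.3,0.8,0,0,-0.03],[1,-4.2,2.4,1.2,0,0,-0.036],[1,-4.2,2.4,1.2,0,0,-0.036],[1,-4.2,2.4,1.2,0,0,-0.036]]]'
python3 - <<'E'
from h import *
st(); to([549.5,187.5,130],down(109.1))
p,d=grab_frame("top"); cv2.imwrite("pics/t1.png",cv2.resize(p[150:300,150:350],None,fx=4,fy=4))
p,d=grab_frame("scene"); cv2.imwrite("pics/s1.png",cv2.resize(p[100:280,190:390],None,fx=4,fy=4)[:600])
E
```

```text
time_s: 2.47
position: [536.4, 217.6, 133.0]
tool_rot: [[-0.322, 0.947, -0.0], [0.947, 0.322, 0.0], [0.0, -0.0, -1.0]]
ft_force: [-0.3, 0.6, 0.8]
grip_width: 85.5
t 2.47 pos [536.4 217.6 133. ] j [ 0.19  0.6   1.64  0.    0.91 -1.71] F [-0.3  0.6  0.8] w 85.5
[[-0.322, 0.947, -0.0], [0.947, 0.322, 0.0], [0.0, -0.0, -1.0]]
shift cm [-3.269  0.275  0.297] rot [-0.0004 -0.0003 -0.0059]
```

```bash
python3 -m inch '[[[1,-2.0,0.2,0.3,0,0,-0.006],[1,-3.27,0.28,0.3,0,0,-0.006],[1,-3.27,0.28,0.3,0,0,-0.006],[1,-3.27,0.28,0.3,0,0,-0.006]]]'
python3 - <<'E'
from h import *
st(); to([549.5,187.5,130],down(109.1))
p,d=grab_frame("top"); cv2.imwrite("pics/t1.png",cv2.resize(p[150:300,150:350],None,fx=4,fy=4))
p,d=grab_frame("scene"); cv2.imwrite("pics/s1.png",cv2.resize(p[130:280,190:390],None,fx=4,fy=4)[:600])
E
```

```text
time_s: 2.9
position: [548.7, 188.8, 130.6]
tool_rot: [[-0.329, 0.944, 0.0], [0.944, 0.329, 0.0], [0.0, 0.0, -1.0]]
ft_force: [1.0, 0.5, -0.1]
grip_width: 85.5
t 2.9 pos [548.7 188.8 130.6] j [ 0.14  0.6   1.64  0.    0.9  -1.77] F [ 1.   0.5 -0.1] w 85.5
[[-0.329, 0.944, 0.0], [0.944, 0.329, 0.0], [0.0, 0.0, -1.0]]
shift cm [-0.15   0.035  0.064] rot [ 0.0002 -0.0004  0.0021]
```

View pics/s1.png

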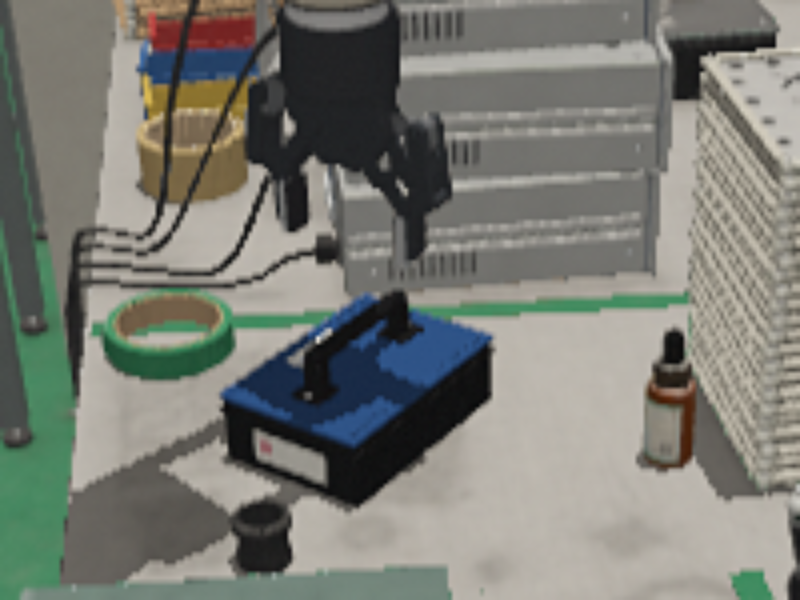

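View pics/t1.png

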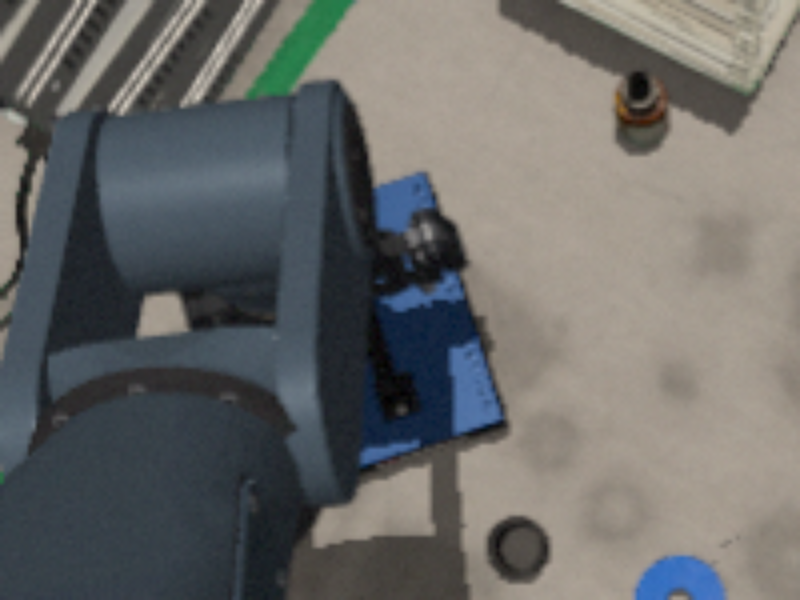

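Run:
```python
from h import *
p,d=grab_frame("top"); d0=np.load("top0_d.npy")
ch=(abs(d-d0)>40)&(d>0)&(d<d0)
v,u=np.nonzero(ch); P=deproj("top",np.stack([u,v],1),d); P=P[(P[:,2]>100)]
for x in range(300,700,25):
    q=P[(P[:,0]>=x)&(P[:,0]<x+25)]
    if len(q)>20: print(x,len(q),"y",np.percentile(q[:,1],[1,99]).round(),"z",np.percentile(q[:,2],[1,50,99]).round())
```

```text
300 7109 y [ 89. 231.] z [739. 807. 810.]
325 7433 y [ 93. 250.] z [675. 800. 808.]
350 4409 y [ 97. 249.] z [637. 771. 797.]
375 2393 y [113. 217.] z [609. 681. 717.]
400 1692 y [116. 218.] z [504. 636. 665.]
425 1495 y [116. 227.] z [483. 567. 617.]
450 1432 y [118. 230.] z [464. 540. 567.]
475 796 y [121. 234.] z [424. 512. 538.]
500 1369 y [125. 242.] z [247. 453. 518.]
525 1435 y [125. 248.] z [198. 463. 499.]
550 1347 y [118. 244.] z [179. 461. 480.]
575 304 y [121. 240.] z [200. 449. 464.]
```

Run:
```python
from h import *
for c in("top","scene"):
    p=np.load(f"{c}0_p.npy"); d=np.load(f"{c}0_d.npy"); m=np.load(f"m_{c}_lid_0.npy")
    v,u=np.nonzero(m); P=deproj(c,np.stack([u,v],1),d); q=P[(P[:,2]>80)&(P[:,2]<95)]
    print(c,len(q)); R=cv2.minAreaRect(q[:,:2].astype(np.float32)); print(R, q.mean(0))
to([549.5,187.5,62.8],down(109.1))
```

```text
top 243
((550.8569946289062, 188.27488708496094), (105.79670715332031, 14.338079452514648), 20.113174438476562) [551.46097321 188.31834152  86.78996908]
scene 138
((550.30126953125, 188.2403564453125), (103.7172622680664, 15.801802635192871), 19.523828506469727) [547.07383334 184.79397756  86.29137098]
shift cm [-0.208  0.05   6.769] rot [-0.0001 -0.0004  0.0035]
```

```bash
python3 -m inch '[[[1,-0.15,0.1,1.5,0,0,0],[1,-0.15,0.1,3.5,0,0,0],[1,-0.15,0.1,5.2,0,0,0],[1,-0.15,0.1,6.3,0,0,0],[1,-0.15,0.1,6.7,0,0,0],[1,-0.15,0.1,6.7,0,0,0],[1,-0.15,0.1,6.7,0,0,0]]]'
python3 - <<'E'
from h import *
st(); to([550,188,62.8],down(109.2))
E
```

```text
time_s: 3.63
position: [550.6, 187.7, 63.6]
tool_rot: [[-0.33, 0.944, 0.0], [0.944, 0.33, 0.0], [-0.0, 0.0, -1.0]]
ft_force: [-0.4, 0.2, 0.2]
grip_width: 85.4
t 3.63 pos [550.6 187.7  63.6] j [ 0.14  0.71  1.67  0.    0.77 -1.77] F [-0.4  0.2  0.2] w 85.4
[[-0.33, 0.944, 0.0], [0.944, 0.33, 0.0], [-0.0, 0.0, -1.0]]
shift cm [ 0.046 -0.046  0.08 ] rot [0.0005 0.0001 0.0014]
```

Good. Close on the bar.

```bash
python3 -m inch '[[[-1,0,0,0.05,0,0,0],[-1,0,0,0.05,0,0,0],[-1,0,0,0.05,0,0,0],[-1,0,0,0.05,0,0,0],[-1,0,0,0.05,0,0,0],[-1,0,0,0.05,0,0,0],[-1,0,0,0.05,0,0,0],[-1,0,0,0.05,0,0,0]]]'
python3 - <<'E'
from h import *
st()
E
```

```text
time_s: 4.3
position: [550.5, 188.0, 63.3]
tool_rot: [[-0.329, 0.944, 0.001], [0.944, 0.329, 0.001], [0.001, 0.001, -1.0]]
ft_force: [-1.5, 2.8, 4.1]
grip_width: 11.6
t 4.3 pos [550.5 188.   63.3] j [ 0.14  0.71  1.67  0.    0.76 -1.77] F [-1.5  2.8  4.1] w 11.6
[[-0.329, 0.944, 0.001], [0.944, 0.329, 0.001], [0.001, 0.001, -1.0]]
```

```bash
python3 -m inch '[[[-1,0,0,0,0,0,0],[-1,0,0,-0.3,0,0,0],[-1,0,0,-0.9,0,0,0],[-1,0,0,-1.8,0,0,0],[-1,0,0,-3,0,0,0],[-1,0,0,-4.5,0,0,0],[-1,0,0,-5.7,0,0,0],[-1,0,0,-6.3,0,0,0],[-1,0,0,-6.5,0,0,0]]]'
python3 - <<'E'
from h import *
st()
p,d=grab_frame("scene"); cv2.imwrite("pics/s2.png",cv2.resize(p[130:280,190:390],None,fx=4,fy=4)[:600])
to([551,29.4,128],down(109.2))
E
```

```text
time_s: 5.05
position: [551.5, 187.2, 129.9]
tool_rot: [[-0.33, 0.944, 0.004], [0.944, 0.33, 0.0], [-0.001, 0.003, -1.0]]
ft_force: [0.5, -0.3, -1.8]
grip_width: 12.1
t 5.05 pos [551.5 187.2 129.9] j [ 0.14  0.6   1.63 -0.    0.9  -1.77] F [ 0.5 -0.3 -1.8] w 12.1
[[-0.33, 0.944, 0.004], [0.944, 0.33, 0.0], [-0.001, 0.003, -1.0]]
shift cm [-14.899  -5.22    0.134] rot [0.0025 0.0008 0.0012]
```

View pics/s2.png

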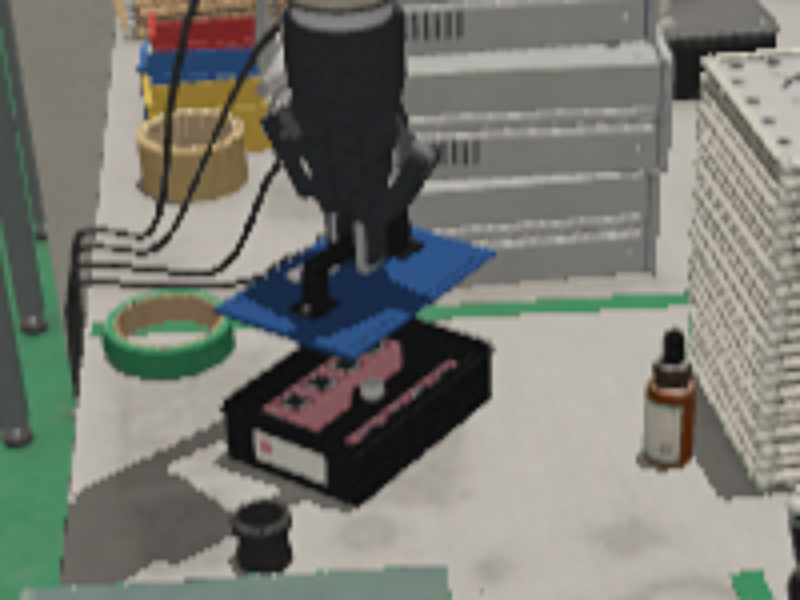

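```bash
python3 -m inch '[[[-1,-0.6,-0.2,0,0,0,0],[-1,-2,-0.7,0,0,0,0],[-1,-4,-1.4,0,0,0,0],[-1,-6.5,-2.3,0,0,0,0],[-1,-9,-3.2,0,0,0,0],[-1,-11.3,-4,0,0,0,0],[-1,-13.2,-4.6,0,0,0,0],[-1,-14.4,-5.1,0.1,0,0,0],[-1,-14.9,-5.2,0.1,0,0,0],[-1,-14.9,-5.2,0.1,0,0,0]]]'
python3 - <<'E'
from h import *
st()
p,d=grab_frame("scene"); cv2.imwrite("pics/s3.png",cv2.resize(p[130:330,190:456],None,fx=3,fy=3)[:600])
p,d=grab_frame("top"); cv2.imwrite("pics/t3.png",cv2.resize(p[150:330,190:430],None,fx=3,fy=3)[:600])
to([551,29.4,21],down(109.2))
E
```

```text
time_s: 5.93
position: [550.2, 28.6, 126.2]
tool_rot: [[-0.328, 0.945, -0.001], [0.945, 0.328, 0.0], [0.001, -0.001, -1.0]]
ft_force: [0.1, 0.5, -1.4]
grip_width: 12.0
t 5.93 pos [550.2  28.6 126.2] j [-0.15  0.58  1.71  0.    0.85 -2.06] F [ 0.1  0.5 -1.4] w 12.0
[[-0.328, 0.945, -0.001], [0.945, 0.328, 0.0], [0.001, -0.001, -1.0]]
shift cm [-0.105  0.062 10.552] rot [-0.0006 -0.0008  0.0011]
```

View pics/s3.png

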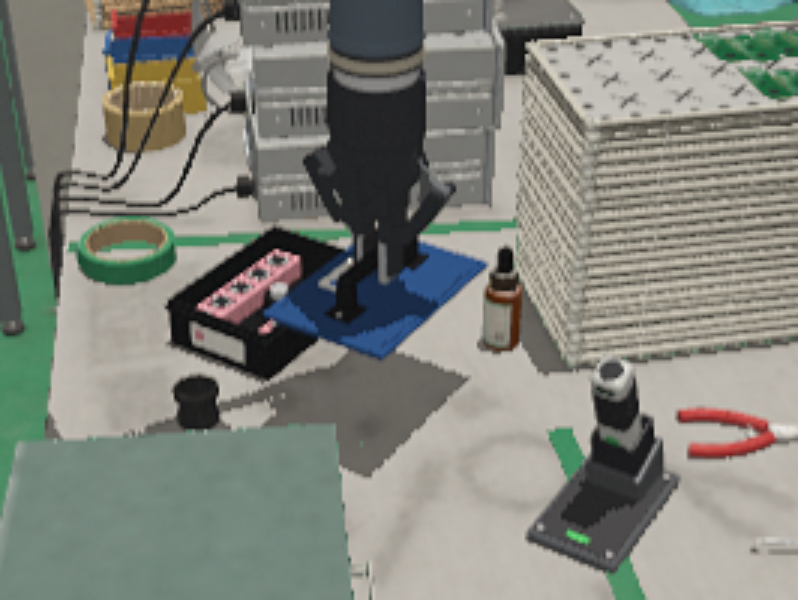

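View pics/t3.png

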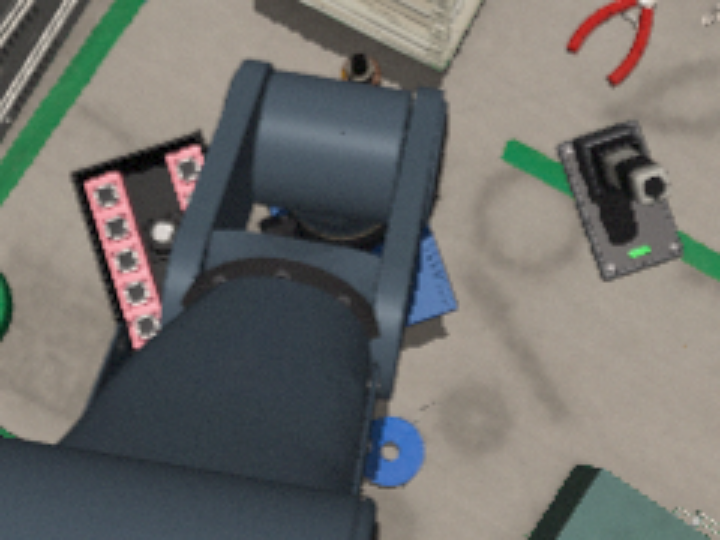

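```bash
python3 -m inch '[[[-1,-0.1,0.05,0.8,0,0,0],[-1,-0.1,0.05,2.2,0,0,0],[-1,-0.1,0.05,4.0,0,0,0],[-1,-0.1,0.05,6,0,0,0],[-1,-0.1,0.05,7.8,0,0,0],[-1,-0.1,0.05,9,0,0,0],[-1,-0.1,0.05,9.6,0,0,0],[-1,-0.1,0.05,9.8,0,0,0],[-1,-0.1,0.05,9.8,0,0,0],[-1,-0.1,0.05,9.8,0,0,0]]]'
python3 - <<'E'
from h import *
st()
E
```

```text
time_s: 6.87
position: [551.8, 28.9, 29.4]
tool_rot: [[-0.33, 0.944, 0.001], [0.944, 0.33, -0.0], [-0.001, 0.001, -1.0]]
ft_force: [0.5, -0.1, -1.4]
grip_width: 12.1
t 6.87 pos [551.8  28.9  29.4] j [-0.15  0.74  1.76  0.    0.64 -2.06] F [ 0.5 -0.1 -1.4] w 12.1
[[-0.33, 0.944, 0.001], [0.944, 0.33, -0.0], [-0.001, 0.001, -1.0]]
```

```bash
python3 -m inch '[[[-1,0,0,0.2,0,0,0],[-1,0,0,0.4,0,0,0],[-1,0,0,0.6,0,0,0],[-1,0,0,0.7,0,0,0],[-1,0,0,0.7,0,0,0]]]'
```

```text
time_s: 7.28
position: [551.1, 28.7, 21.7]
tool_rot: [[-0.33, 0.944, -0.0], [0.944, 0.33, 0.0], [0.0, -0.0, -1.0]]
ft_force: [-0.3, 0.5, -1.8]
grip_width: 12.1
```

```bash
python3 -m inch '[[[-1,0,0,0.1,0,0,0],[-1,0,0,0.1,0,0,0],[-1,0,0,0.1,0,0,0]]]';python3 -m inch '[[[-1,0,0,0.1,0,0,0],[-1,0,0,0.1,0,0,0],[-1,0,0,0.1,0,0,0]]]'
```

```text
time_s: 7.53
position: [551.3, 28.8, 21.2]
tool_rot: [[-0.33, 0.944, 0.0], [0.944, 0.33, -0.0], [-0.0, 0.0, -1.0]]
ft_force: [-1.1, -0.2, 3.5]
grip_width: 11.9
time_s: 7.78
position: [551.3, 28.8, 21.2]
tool_rot: [[-0.33, 0.944, 0.001], [0.944, 0.33, -0.0], [-0.0, 0.001, -1.0]]
ft_force: [-2.8, 0.1, 11.1]
grip_width: 11.9
```

```bash
python3 -m inch '[[[-1,0,0,-0.1,0,0,0],[-1,0,0,-0.1,0,0,0],[0.2,0,0,-0.1,0,0,0],[1,0,0,-0.1,0,0,0],[1,0,0,-0.1,0,0,0],[1,0,0,-0.1,0,0,0],[1,0,0,-0.1,0,0,0],[1,0,0,-0.1,0,0,0],[1,0,0,-0.1,0,0,0]]]'
python3 -m inch '[[[1,0,0,-1,0,0,0],[1,0,0,-3,0,0,0],[1,0,0,-6,0,0,0],[1,0,0,-10,0,0,0],[1,0,0,-14,0,0,0],[1,0,0,-18,0,0,0],[1,0,0,-20,0,0,0],[1,0,0,-20,0,0,0]]]'
```

```text
time_s: 8.53
position: [551.2, 28.8, 20.7]
tool_rot: [[-0.33, 0.944, -0.0], [0.944, 0.33, 0.0], [0.0, -0.0, -1.0]]
ft_force: [0.1, 0.5, -0.1]
grip_width: 85.2
time_s: 9.2
position: [554.6, 28.5, 227.3]
tool_rot: [[-0.33, 0.944, 0.013], [0.944, 0.33, -0.002], [-0.006, 0.011, -1.0]]
ft_force: [0.8, 0.7, -0.4]
grip_width: 85.3
```

```bash
cat > wfit.py <<'E'
from h import *
from scipy.optimize import least_squares
def sdf(q,h):  # box half h, exterior+interior
    d=np.abs(q)-h; return np.linalg.norm(np.maximum(d,0),axis=1)+np.minimum(d.max(1),0)
yaw=np.radians(19.0); cx=np.array([np.cos(yaw),np.sin(yaw),0]); cy=np.array([-np.sin(yaw),np.cos(yaw),0]); C=np.array([597.3,-193.5,0])
def frame(a,b): # lean a toward -cx, b toward cy
    z=np.array([0,0,1.])-np.tan(a)*cx+np.tan(b)*cy; z/=np.linalg.norm(z)
    x=cx-z*(cx@z); x/=np.linalg.norm(x); return np.stack([x,np.cross(z,x),z],1)
pts=[]
for c in("top","scene"):
    d=np.load(f"{c}0_d.npy"); m=np.load(f"m_{c}_wand_grip_0.npy")
    m=cv2.erode(m.astype(np.uint8),np.ones((3,3)))
    v,u=np.nonzero(m); P=deproj(c,np.stack([u,v],1),d); L=(P-C)
    k=(P[:,2]>85)&(P[:,2]<160)&(abs(L@cy)<40)&(abs(L@cx)<70)
    print(c,k.sum(),P[k].mean(0)); pts.append(P[k])
def run(pl,fixb=None):
    P=np.vstack(pl)
    def f(p):
        R=frame(p[2],p[3] if fixb is None else fixb); T=C+cx*p[0]+cy*p[1]+np.array([0,0,p[4]]) # T = tail centre
        q=(P-T)@R; q[:,2]+=30
        return sdf(q,np.array([13,13,30.]))
    best=min((least_squares(f,[x0,0,a0,0,148],loss="soft_l1",f_scale=2) for x0 in(-30,-10,0) for a0 in(.35,.42)),key=lambda r:r.cost)
    p=best.x; R=frame(p[2],p[3] if fixb is None else fixb); T=C+cx*p[0]+cy*p[1]+np.array([0,0,p[4]])
    print("n",len(P),"p",p.round(3),"lean deg",np.degrees(p[2:4]).round(1),"rms",np.sqrt(np.mean(best.fun**2)).round(2),"tail",T.round(1),"grip",(T-37*R[:,2]).round(1),"rim",(T-132*R[:,2]).round(1))
    return T,R
if __name__=="__main__":
    run(pts);run(pts[:1]);run(pts[1:]);run(pts,0.0);run(pts[:1],0.);run(pts[1:],0.)
    q,_=grab_frame("top"); cv2.imwrite("pics/t4.png",q)
    q,_=grab_frame("scene"); cv2.imwrite("pics/s4.png",q)
E
python3 wfit.py
```

```text
top 207 [ 592.47054361 -191.35655475  130.50905532]
scene 294 [ 587.36448461 -202.16181566  122.35483628]
n 501 p [-1.41430e+01  1.15000e-01  3.93000e-01  5.00000e-03  1.43655e+02] lean deg [22.5  0.3] rms 1.42 tail [ 583.9 -198.   143.7] grip [ 597.4 -193.5  109.5] rim [ 631.9 -182.1   21.7]
n 207 p [-1.5754e+01 -8.3400e-01  4.1500e-01 -1.5000e-02  1.4266e+02] lean deg [23.8 -0.9] rms 1.52 tail [ 582.7 -199.4  142.7] grip [ 596.6 -194.1  108.8] rim [ 632.4 -180.3   21.9]
n 294 p [-1.35610e+01  7.58000e-01  3.85000e-01  1.70000e-02  1.44284e+02] lean deg [22.  1.] rms 1.13 tail [ 584.2 -197.2  144.3] grip [ 597.5 -193.2  110. ] rim [ 631.7 -183.1   21.9]
n 501 p [-1.41250e+01  6.00000e-03  3.92000e-01  1.50767e+02  1.43663e+02] lean deg [  22.5 8638.3] rms 1.42 tail [ 583.9 -198.1  143.7] grip [ 597.3 -193.5  109.5] rim [ 631.7 -181.7   21.7]
n 207 p [-15.749  -0.486   0.415  -4.043 142.668] lean deg [  23.8 -231.6] rms 1.52 tail [ 582.6 -199.1  142.7] grip [ 596.7 -194.2  108.8] rim [ 632.9 -181.7   21.9]
n 294 p [-13.465   0.247   0.382   0.612 144.283] lean deg [21.9 35. ] rms 1.14 tail [ 584.5 -197.7  144.3] grip [ 597.5 -193.2  110. ] rim [ 631.  -181.6   21.8]
```

View pics/t4.png

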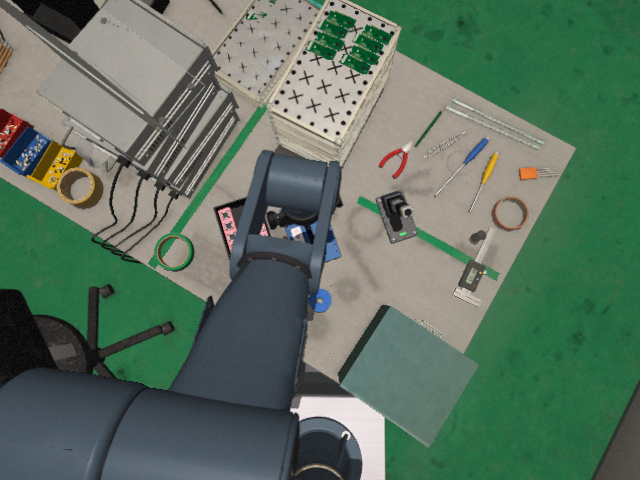

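View pics/s4.png

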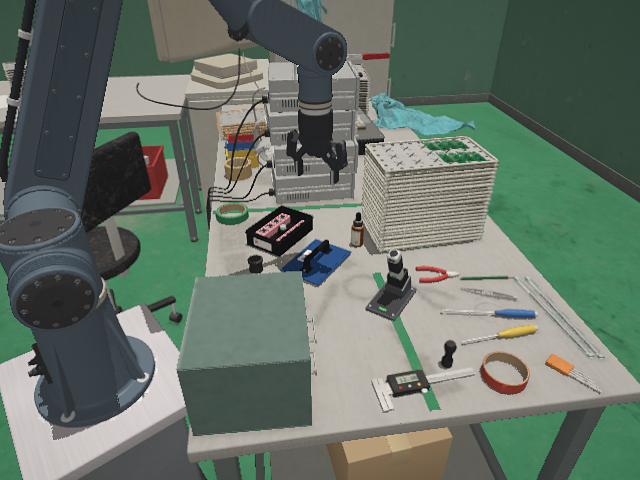

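```bash
python3 -m inch '[[[1,-1,-0.3,0,0,0,0.12],[1,-3,-1,0,0,0,0.24],[1,-5,-1.6,0,0,0,0.36],[1,-7,-2.3,0,0,0,0.48],[1,-9,-2.9,0,0,0,0.6],[1,-11,-3.5,0,0,0,0.72],[1,-13,-4.1,0,0,0,0.84],[1,-15,-4.7,0,0,0,0.96],[1,-16.5,-5.2,0,0,0,1.08],[1,-17,-5.4,0,0,0,1.2]]]'
python3 - <<'E'
from h import *
import io,contextlib
from wfit import frame,cx,cy
st()
g=np.array([597.3,-193.5,109.5]); W=frame(np.radians(22.5),0.003); wz=W[:,2]
x=-cy; z=-wz; x=x-z*(x@z); x/=np.linalg.norm(x); R=np.stack([x,np.cross(z,x),z],1)
np.save("Rg.npy",R); np.save("wz.npy",wz); print(R.round(3))
to(g+80*wz,R); to([565,-205,227],down(-71))
E
```

```text
time_s: 10.13
position: [555.2, -151.5, 218.5]
tool_rot: [[0.766, 0.643, -0.004], [0.643, -0.766, 0.001], [-0.002, -0.003, -1.0]]
ft_force: [0.3, 0.0, -0.0]
grip_width: 85.8
top 207 [ 592.47054361 -191.35655475  130.50905532]
scene 294 [ 587.36448461 -202.16181566  122.35483628]
t 10.13 pos [ 555.2 -151.5  218.5] j [-0.46  0.48  1.57 -0.    1.1  -1.16] F [ 0.3  0.  -0. ] w 85.8
[[0.766, 0.643, -0.004], [0.643, -0.766, 0.001], [-0.002, -0.003, -1.0]]
[[ 0.325 -0.874  0.363]
 [-0.946 -0.301  0.122]
 [ 0.003 -0.383 -0.924]]
shift cm [-2.322  4.813  3.495] rot [0.2583 0.3862 1.9091]
shift cm [-2.695  4.721 -0.862] rot [1.000e-04 4.600e-03 1.938e+00]
```

```bash
python3 -m inch '[[[1,-0.3,0.5,0,0,0,0.1],[1,-0.7,1,0,0,0,0.22],[1,-1.1,1.8,0,0,0,0.34],[1,-1.5,2.6,0,0,0,0.46],[1,-1.9,3.4,0,0,0,0.58],[1,-2.2,4,0,0,0,0.7],[1,-2.5,4.5,0,0,0,0.82],[1,-2.7,4.7,0,0,0,0.94],[1,-2.7,4.7,0,0,0,1.06],[1,-2.7,4.7,0,0,0,1.18]]]'
python3 - <<'E'
from h import *
st(); R=np.load("Rg.npy"); wz=np.load("wz.npy"); g=np.array([597.3,-193.5,109.5])
to(g+80*wz,R); to(g+110*wz,R)
E
```

```text
time_s: 10.97
position: [564.8, -202.3, 218.2]
tool_rot: [[0.887, -0.461, -0.005], [-0.461, -0.887, 0.003], [-0.005, -0.0, -1.0]]
ft_force: [-0.2, 0.2, -0.1]
grip_width: 85.5
t 10.97 pos [ 564.8 -202.3  218.2] j [-0.53  0.51  1.51 -0.    1.13 -0.05] F [-0.2  0.2 -0.1] w 85.5
[[0.887, -0.461, -0.005], [-0.461, -0.887, 0.003], [-0.005, -0.0, -1.0]]
shift cm [ 0.37  -0.072  3.475] rot [0.3743 0.157  0.7492]
shift cm [-0.442  0.754  0.707] rot [0.3743 0.157  0.7492]
```

```bash
python3 -m inch '[[[1,0,0.1,0.1,0.05,0.02,0.1],[1,-0.05,0.2,0.3,0.1,0.042,0.2],[1,-0.1,0.2,0.5,0.15,0.063,0.3],[1,-0.15,0.3,0.7,0.2,0.084,0.4],[1,-0.17,0.4,0.9,0.25,0.105,0.5],[1,-0.17,0.45,1,0.3,0.126,0.6],[1,-0.17,0.48,1.4,0.35,0.147,0.7],[1,-0.17,0.48,1.6,0.374,0.157,0.749],[1,-0.17,0.48,1.6,0.374,0.157,0.749],[1,-0.17,0.48,1.6,0.374,0.157,0.749]]]'
python3 - <<'E'
from h import *
st(); R=np.load("Rg.npy"); wz=np.load("wz.npy"); g=np.array([597.3,-193.5,109.5])
to(g-18.7*wz,R)
p,d=grab_frame("top"); cv2.imwrite("pics/t5.png",cv2.resize(p[150:270,320:480],None,fx=5,fy=5))
p,d=grab_frame("scene"); cv2.imwrite("pics/s5.png",cv2.resize(p[180:330,320:480],None,fx=4,fy=4))
E
```

```text
time_s: 11.8
position: [561.3, -205.6, 203.0]
tool_rot: [[0.331, -0.871, 0.363], [-0.943, -0.307, 0.124], [0.003, -0.383, -0.924]]
ft_force: [0.2, -0.5, 0.7]
grip_width: 85.6
t 11.8 pos [ 561.3 -205.6  203. ] j [-0.71  0.45  1.76  0.49  0.78  0.2 ] F [ 0.2 -0.5  0.7] w 85.6
[[0.331, -0.871, 0.363], [-0.943, -0.307, 0.124], [0.003, -0.383, -0.924]]
shift cm [ 0.019  0.077 11.957] rot [-0.0005  0.0019  0.0071]
```

View pics/s5.png

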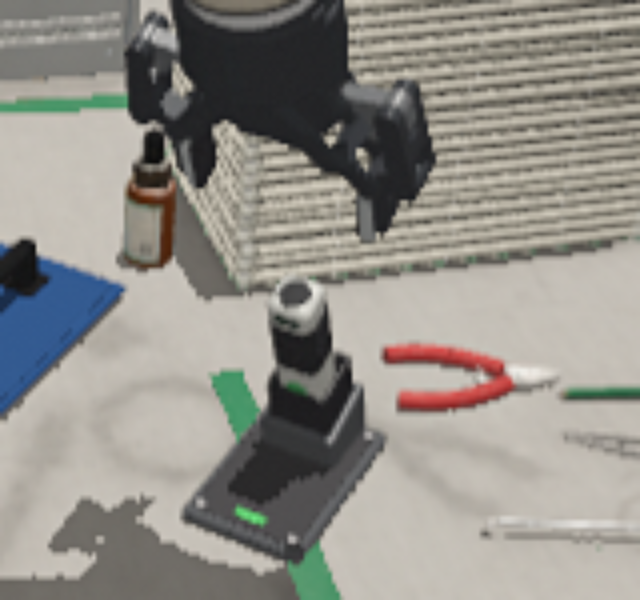

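View pics/t5.png

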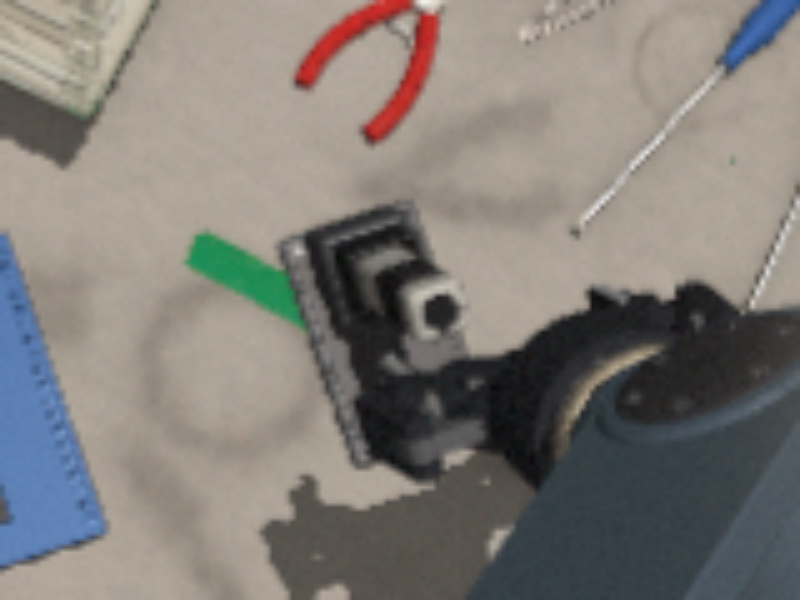

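```bash
python3 -m inch '[[[1,0,0.05,1,0,0,0.003],[1,0,0.08,3,0,0,0.007],[1,0,0.08,5,0,0,0.007],[1,0,0.08,7,0,0,0.007],[1,0,0.08,8.5,0,0,0.007],[1,0,0.08,9,0,0,0.007],[1,0,0.08,9,0,0,0.007]]]'
python3 - <<'E'
from h import *
st(); R=np.load("Rg.npy"); wz=np.load("wz.npy"); g=np.array([597.3,-193.5,109.5])
to(g-18.7*wz,R)
p,d=grab_frame("scene"); cv2.imwrite("pics/s6.png",cv2.resize(p[180:330,320:480],None,fx=4,fy=4))
E
```

```text
time_s: 12.48
position: [594.9, -194.6, 119.6]
tool_rot: [[0.326, -0.873, 0.364], [-0.945, -0.302, 0.124], [0.002, -0.384, -0.923]]
ft_force: [0.2, 1.0, 0.5]
grip_width: 85.7
t 12.48 pos [ 594.9 -194.6  119.6] j [-0.65  0.61  1.76  0.58  0.62  0.13] F [0.2 1.  0.5] w 85.7
[[0.326, -0.873, 0.364], [-0.945, -0.302, 0.124], [0.002, -0.384, -0.923]]
shift cm [-0.024  0.147  2.907] rot [-0.0016  0.0012  0.0014]
```

View pics/s6.png

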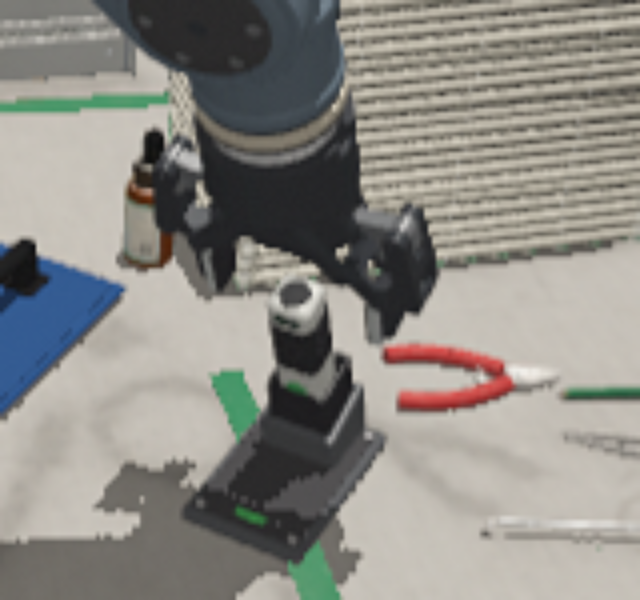

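```bash
python3 -m inch '[[[1,0,0.1,1,0,0,0],[1,0,0.12,2,0,0,0],[1,0,0.12,2.7,0,0,0],[1,0,0.12,2.9,0,0,0],[1,0,0.12,2.9,0,0,0],[1,0,0.12,2.9,0,0,0]]]'
python3 - <<'E'
from h import *
st(); R=np.load("Rg.npy"); wz=np.load("wz.npy"); g=np.array([597.3,-193.5,109.5])
to(g-18.7*wz,R)
E
```

```text
time_s: 13.03
position: [604.4, -192.4, 94.1]
tool_rot: [[0.325, -0.872, 0.366], [-0.946, -0.301, 0.122], [0.004, -0.386, -0.923]]
ft_force: [0.1, -0.3, -0.4]
grip_width: 85.5
t 13.03 pos [ 604.4 -192.4   94.1] j [-0.64  0.66  1.76  0.62  0.57  0.1 ] F [ 0.1 -0.3 -0.4] w 85.5
[[0.325, -0.872, 0.366], [-0.946, -0.301, 0.122], [0.004, -0.386, -0.923]]
shift cm [-0.121  0.07   0.177] rot [-0.0032 -0.0013  0.0009]
```

```bash
python3 -m inch '[[[1,-0.1,0.04,0.15,0,0,0],[1,-0.1,0.04,0.15,0,0,0],[1,-0.1,0.04,0.15,0,0,0],[-1,-0.1,0.04,0.15,0,0,0],[-1,-0.1,0.04,0.15,0,0,0],[-1,-0.1,0.04,0.15,0,0,0],[-1,-0.1,0.04,0.15,0,0,0],[-1,-0.1,0.04,0.15,0,0,0],[-1,-0.1,0.04,0.15,0,0,0],[-1,-0.1,0.04,0.15,0,0,0]]]'
python3 - <<'E'
from h import *
st(); R=np.load("Rg.npy"); wz=np.load("wz.npy"); g=np.array([597.3,-193.5,109.5])
to(g-18.7*wz,R)
a=np.radians(20); yaw=np.radians(19); d=np.array([-np.sin(a)*np.cos(yaw),-np.sin(a)*np.sin(yaw),np.cos(a)])
print("pull dir in tool", (np.array(get_state()["tool_rot"]).T@d).round(4))
E
```

```text
time_s: 13.87
position: [604.3, -191.3, 92.9]
tool_rot: [[0.325, -0.872, 0.366], [-0.946, -0.301, 0.122], [0.004, -0.386, -0.923]]
ft_force: [-1.8, -0.6, 2.7]
grip_width: 25.2
t 13.87 pos [ 604.3 -191.3   92.9] j [-0.64  0.66  1.76  0.62  0.57  0.1 ] F [-1.8 -0.6  2.7] w 25.2
[[0.325, -0.872, 0.366], [-0.946, -0.301, 0.122], [0.004, -0.386, -0.923]]
shift cm [-0.017  0.039  0.052] rot [-0.0034 -0.0014  0.001 ]
pull dir in tool [ 0.0042 -0.047  -0.9989]
```

```bash
python3 -m inch '[[[-1,0,0,-0.3,0,0,0],[-1,0,-0.05,-0.9,0,0,0],[-1,0,-0.08,-1.7,0,0,0],[-1,0,-0.12,-2.6,0,0,0],[-1,0,-0.17,-3.6,0,0,0]]]'
python3 -m inch '[[[-1,0,-0.05,-1.2,0,0,0],[-1,0,-0.12,-2.6,0,0,0],[-1,0,-0.19,-4,0,0,0],[-1,0,-0.26,-5.4,0,0,0],[-1,0,-0.31,-6.5,0,0,0],[-1,0,-0.33,-7,0,0,0],[-1,0,-0.33,-7,0,0,0]]]'
python3 - <<'E'
from h import *
st()
p,d=grab_frame("scene"); cv2.imwrite("pics/s7.png",cv2.resize(p[180:330,320:480],None,fx=4,fy=4))
E
```

```text
time_s: 14.28
position: [592.1, -195.2, 127.3]
tool_rot: [[0.325, -0.872, 0.366], [-0.946, -0.301, 0.122], [0.004, -0.385, -0.923]]
ft_force: [0.1, 0.0, -1.2]
grip_width: 25.6
time_s: 14.87
position: [570.1, -203.5, 194.3]
tool_rot: [[0.324, -0.871, 0.368], [-0.946, -0.302, 0.12], [0.007, -0.387, -0.922]]
ft_force: [-0.2, 0.4, -0.5]
grip_width: 25.5
t 14.87 pos [ 570.1 -203.5  194.3] j [-0.69  0.47  1.76  0.5   0.76  0.21] F [-0.2  0.4 -0.5] w 25.5
[[0.324, -0.871, 0.368], [-0.946, -0.302, 0.12], [0.007, -0.387, -0.922]]
```

View pics/s7.png

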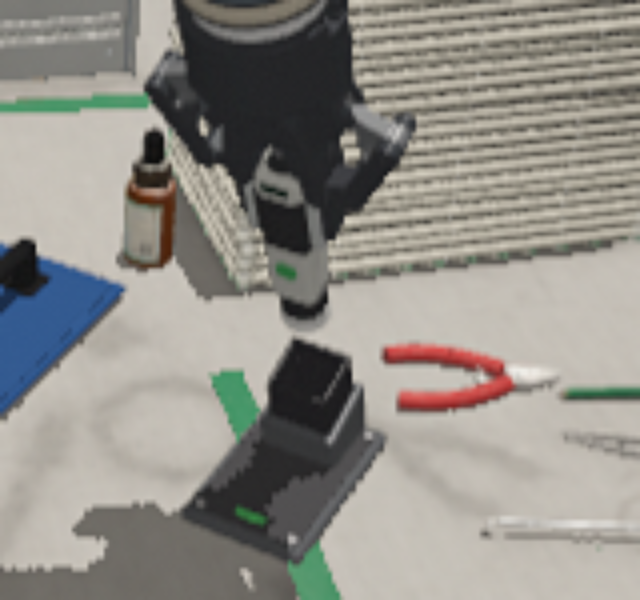

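Run:
```python
from h import *
for c in("top","scene"):
    p,d=grab_frame(c); np.save(f"{c}8_p.npy",p); np.save(f"{c}8_d.npy",d)
    for nm in["logger","dry_box"]:
        for q in regions_of(c,nm)[:2]:
            v,u=np.nonzero(q["pixels"]); print(c,nm,round(q["score"],2),q["rect"],len(u)); np.save(f"m8_{c}_{nm}.npy",q["pixels"]) if nm=="dry_box" else 0
    pj=project(c,[[549.5,187.8,30]])[0].astype(int); print(pj)
    y0,x0=pj[1]-35,pj[0]-45
    cv2.imwrite(f"pics/box8_{c}.png",cv2.resize(p[y0:y0+70,x0:x0+90],None,fx=8,fy=8,interpolation=cv2.INTER_NEAREST)); print("crop",x0,y0)
```

```text
top dry_box 0.91 [215.9, 192.7, 62.5, 79.0] 2902
top dry_box 0.73 [271.4, 280.0, 14.7, 14.2] 73
[245 231]
crop 200 196
scene logger 0.51 [276.9, 223.9, 10.6, 12.6] 100
scene logger 0.5 [282.4, 239.8, 67.5, 48.4] 1760
scene dry_box 0.91 [243.4, 203.6, 70.4, 55.8] 2041
[279 227]
crop 234 192
```

View pics/box8_top.png

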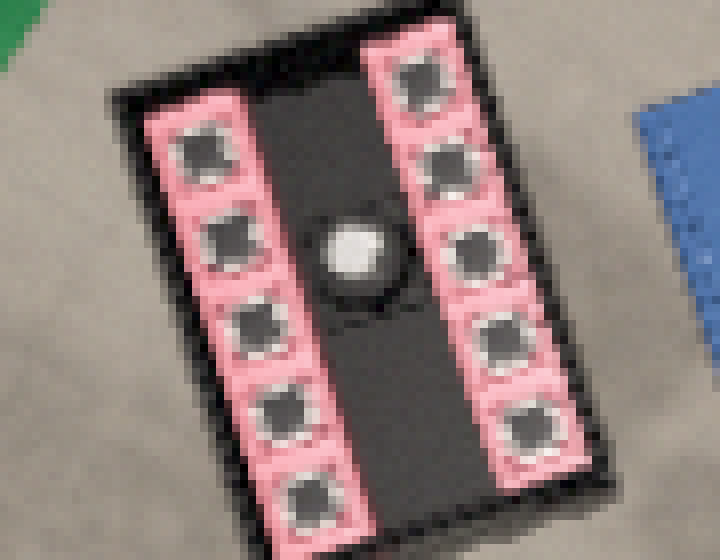

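View pics/box8_scene.png

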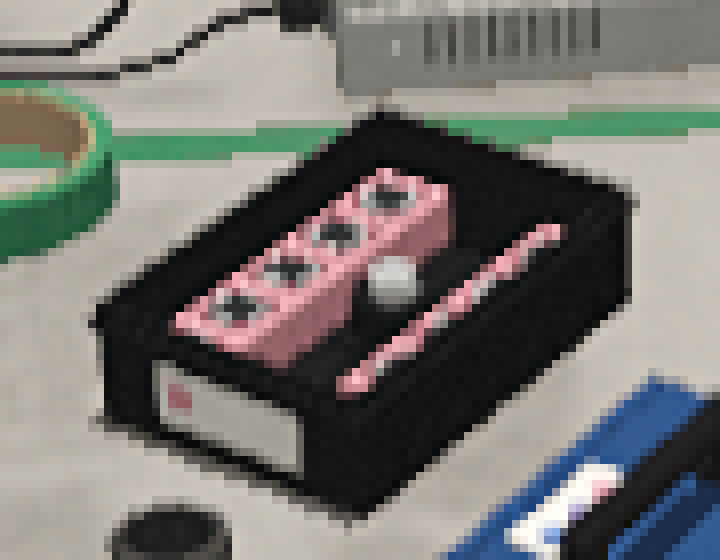

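Run:
```python
from h import *
p=np.load("top8_p.npy"); g=p.min(2)
w=g[218:237,235:255].astype(float); print(w.astype(int)[3:16,3:17])
k=np.clip((w-80)/130,0,1); 
# restrict to component near (244,227)
yy,xx=np.mgrid[218:237,235:255]; r=np.hypot(xx-244,yy-227)<7; k=k*r
c=np.array([(k*xx).sum(),(k*yy).sum()])/k.sum(); print("area px",k.sum(),"c",c, onz("top",c,30.), onz("top",c,26.))
p=np.load("scene8_p.npy"); g=p.min(2); print(g[219:238,274:292])
m=np.load("m8_top_dry_box.npy").astype(np.uint8)
cn=max(cv2.findContours(m,cv2.RETR_EXTERNAL,cv2.CHAIN_APPROX_NONE)[0],key=len)[:,0]
R=cv2.minAreaRect(onz("top",cn,48.)[:,:2].astype(np.float32)); print(R)
# pink strip centre (fit)
hsv=cv2.cvtColor(np.load("top8_p.npy"),cv2.COLOR_BGR2HSV)
pk=(((hsv[...,0]>165)|(hsv[...,0]<5))&(hsv[...,1]>50)&(hsv[...,2]>120)&(m>0)).astype(np.uint8)
v,u=np.nonzero(pk); R=cv2.minAreaRect(onz("top",np.stack([u,v],1),26.)[:,:2].astype(np.float32)); print("pink",R)
```

```text
[[ 64  65  64  63  62  62  64  54  46  59  72  62  54 138]
 [ 67  56  59  60  60  57  56  49  49  60  64  68  60 116]
 [ 55  48  37  56  74  86  84  67  71  62  53  60  57  73]
 [ 54  57  52  74 129 161 154 137 117  85  56  39  29  53]
 [ 42  52  67 130 201 221 219 227 215 144  70  55  20  46]
 [ 34  56  84 172 218 214 218 222 228 181  74  60  32  30]
 [ 53  56 109 182 213 218 214 217 193 129  82  63  41   0]
 [ 58  58 101 178 218 215 219 220 177  83  74  61  40  27]
 [ 59  52  58 152 209 207 215 203 147  81  71  60  30  43]
 [ 54  51  61  60 100 138 146 123 101  93  72  52  11  46]
 [ 63  51  42  61  65  69  73  73  69  70  53  27  21  54]
 [ 61  46  32  49  60  61  64  64  66  55  12  17  56  73]
 [ 60  54  41  37  21  37  40  29  28  10  15  41  60  70]]
area px 33.37692307692308 c [243.76515326 226.86033648] [[562.42068081 192.53801552  30.        ]] [[563.02974105 193.25876558  26.        ]]
[[138  87  92 139 178 183 141 171 143 162 158 150 128  96  99  95  53  18]
 [ 87  55  43  76 121 178 134 140 173 176 143 103  97  97  99  99  55  17]
 [ 54  40  48  44 121 182  98 154 169 13
[... 672 characters left out ...]
  65  43  25  16   6 125 137 148 150]
 [ 99  98 106  60  17  19  21  23  25  24  21   8  48 175 180 164  73  64]
 [100  83  77  28  14  20  21  19  20  15   7  88 129 162 150 124  32  15]
 [ 81  50  31  30  20  21  20  18  13   4  85 103 134  68  62  25  19  23]
 [ 47  21  26  33  30  21  16   9  23 169 165 164 118  30  22  15  28  24]
 [ 30  28  30  23  26  20  16  75 153 178 165 159  83  24  19  30  27  18]
 [ 33  34  34  28  22  14  85 167 155 113 101  80  16  22  27  29  19  18]
 [ 36  34  31  25  18 129 135 187  96  33  22  13  23  27  25  18  18  18]]
((419.2368469238281, 102.96791076660156), (23.49395179748535, 34.288455963134766), 49.26094055175781)
pink ((0.0, 0.0), (0.0, 0.0), 0.0)
```

Run:
```python
from h import *
print(onz("scene",[[282.6,226.0],[282.6,225.5]],30.))
st(); to([562,192,190],down(-71))
```

```text
[[561.14107144 189.87158404  30.        ]
 [562.63834791 192.04091723  30.        ]]
t 15.22 pos [ 569.7 -202.4  191.6] j [-0.69  0.48  1.76  0.5   0.75  0.21] F [-0.1  0.3 -0.9] w 25.5
[[0.325, -0.872, 0.365], [-0.946, -0.301, 0.123], [0.003, -0.385, -0.923]]
shift cm [-37.553 -11.139   4.705] rot [-0.3952 -0.003   0.    ]
```

```bash
python3 -m inch '[[[-1,-0.8,-0.24,0.1,-0.03,0,0],[-1,-2.5,-0.74,0.3,-0.08,0,0],[-1,-5,-1.48,0.6,-0.14,0,0],[-1,-8,-2.37,1,-0.2,0,0],[-1,-11,-3.26,1.38,-0.26,0,0],[-1,-14,-4.15,1.75,-0.31,0,0],[-1,-17,-5.04,2.13,-0.35,0,0],[-1,-20,-5.93,2.5,-0.38,0,0],[-1,-22.5,-6.67,2.82,-0.395,0,0],[-1,-24.5,-7.27,3.07,-0.395,0,0]]]'
python3 - <<'E'
from h import *
st(); to([562,192,190],down(-71))
E
```

```text
time_s: 16.05
position: [565.2, 57.5, 190.5]
tool_rot: [[0.327, -0.945, 0.002], [-0.945, -0.327, -0.003], [0.003, -0.001, -1.0]]
ft_force: [0.0, 0.0, -1.2]
grip_width: 25.5
t 16.05 pos [565.2  57.5 190.5] j [-0.09  0.5   1.62 -0.    1.02  1.15] F [ 0.   0.  -1.2] w 25.5
[[0.327, -0.945, 0.002], [-0.945, -0.327, -0.003], [0.003, -0.001, -1.0]]
shift cm [-1.2822e+01 -4.0910e+00  1.1000e-02] rot [-0.0005 -0.0033  0.0012]
```

```bash
python3 -m inch '[[[-1,-2.2,-0.7,0,0,0,0],[-1,-4.7,-1.5,0,0,0,0],[-1,-7.3,-2.3,0,0,0,0],[-1,-9.6,-3,0,0,0,0],[-1,-11.4,-3.6,0,0,0,0],[-1,-12.4,-3.9,0,0,0,0],[-1,-12.8,-4.05,0,0,0,0],[-1,-12.8,-4.05,0,0,0,0],[-1,-12.8,-4.05,0,0,0,0]]]'
python3 - <<'E'
from h import *
st(); to([562,192,165],down(-71))
for c in("top","scene"):
    p,d=grab_frame(c); np.save(f"{c}9_p.npy",p); np.save(f"{c}9_d.npy",d)
    q=project(c,[[562,192,100]])[0].astype(int); x0,y0=q[0]-50,q[1]-60
    print(c,"crop",x0,y0); cv2.imwrite(f"pics/w9_{c}.png",cv2.resize(p[y0:y0+100,x0:x0+100],None,fx=6,fy=6,interpolation=cv2.INTER_CUBIC))
E
```

```text
time_s: 16.8
position: [561.7, 188.1, 190.3]
tool_rot: [[0.325, -0.946, 0.002], [-0.946, -0.325, -0.004], [0.005, -0.0, -1.0]]
ft_force: [-0.5, 0.0, -1.8]
grip_width: 25.0
t 16.8 pos [561.7 188.1 190.3] j [ 0.14  0.53  1.56 -0.01  1.05  1.38] F [-0.5  0.  -1.8] w 25.0
[[0.325, -0.946, 0.002], [-0.946, -0.325, -0.004], [0.005, -0.0, -1.0]]
shift cm [-0.37  -0.155  2.533] rot [-0.0004 -0.0046 -0.0009]
top crop 188 162
scene crop 231 143
```

View pics/w9_scene.png

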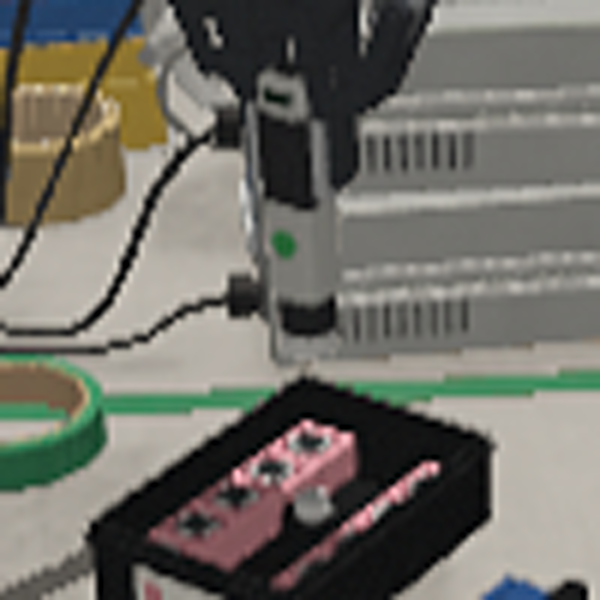

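View pics/w9_top.png

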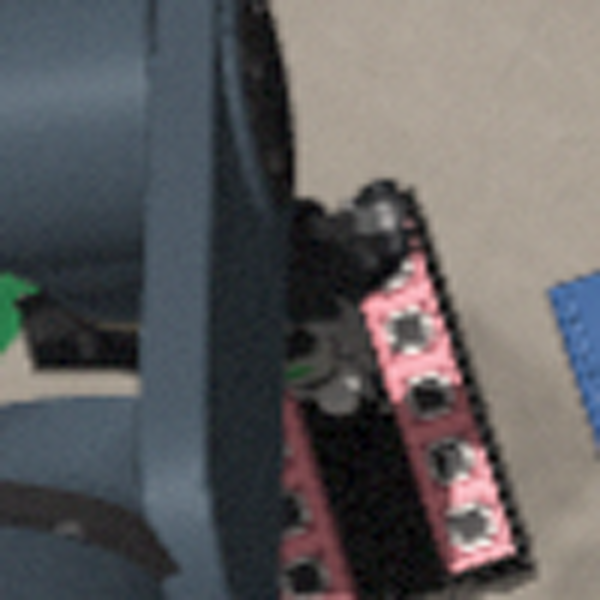

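```bash
cat > over.py <<'E'
from h import *
import sys
def wire(rim,R):
    segs=[]
    h=13
    for s in[(1,1),(1,-1),(-1,-1),(-1,1)]:
        segs.append([rim+R@[s[0]*h,s[1]*h,26],rim+R@[s[0]*h,s[1]*h,132]])
    t=np.linspace(0,2*np.pi,40)
    for r,z in((14,0),(14,10)):
        c=[rim+R@[r*np.cos(a),r*np.sin(a),z] for a in t]; segs+= [[c[i],c[i+1]] for i in range(39)]
    return segs
def draw(img,c,segs,x0,y0,f,col):
    for a,b in segs:
        p=(project(c,np.array([a,b]))-[x0-.5,y0-.5])*f
        cv2.line(img,tuple(p[0].astype(int)),tuple(p[1].astype(int)),col,1)
E
python3 - <<'E'
from over import *
s=get_state(); R0=np.array(s["tool_rot"]); tcp=np.array(s["position"]); 
W=np.stack([R0[:,0],-R0[:,1],-R0[:,2]],1); rim=tcp+R0[:,2]*(95-18.7)
print("rim",rim)
for c,x0,y0 in(("scene",231,143),("top",188,162)):
    p=np.load(f"{c}9_p.npy"); im=cv2.resize(p[y0:y0+100,x0:x0+100],None,fx=6,fy=6,interpolation=cv2.INTER_CUBIC)
    draw(im,c,wire(rim,W),x0,y0,6,(0,0,255))
    t=np.linspace(0,6.28,30); bc=np.array([[562.2+8*np.cos(a),192.3+8*np.sin(a),30] for a in t]); draw(im,c,list(zip(bc[:-1],bc[1:])),x0,y0,6,(0,255,0))
    cv2.imwrite(f"pics/o9_{c}.png",im)
E
```

```text
rim [562.00576155 187.32900991 114.20001068]
```

View pics/o9_scene.png

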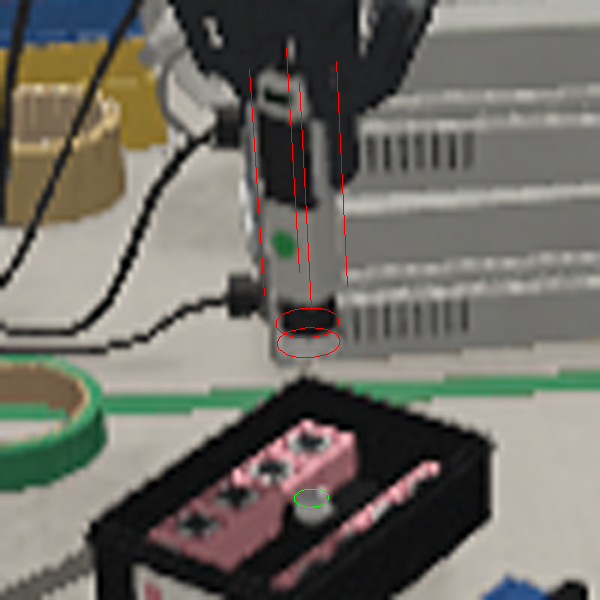

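View pics/o9_top.png

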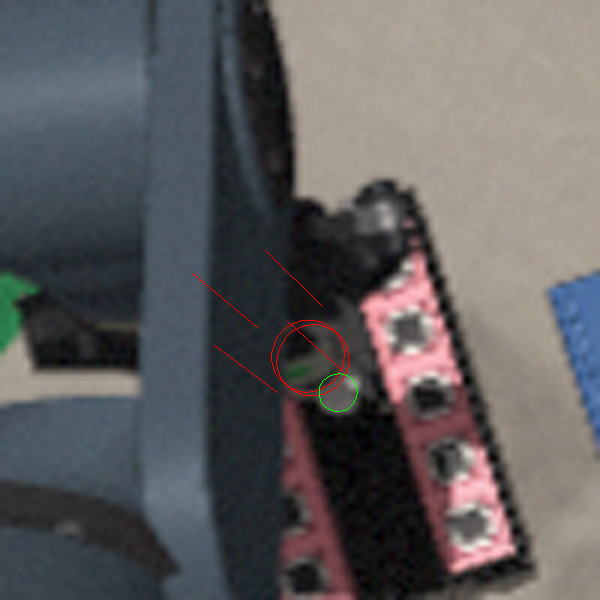

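Run:
```python
from over import *
s=get_state(); R0=np.array(s["tool_rot"]); tcp=np.array(s["position"]); 
W=np.stack([R0[:,0],-R0[:,1],-R0[:,2]],1); rim=tcp+R0[:,2]*(95-18.7)
p=np.load("top9_p.npy"); x0,y0=228,205
im=cv2.resize(p[y0:y0+40,x0:x0+40],None,fx=14,fy=14,interpolation=cv2.INTER_NEAREST); im=np.clip(im.astype(int)*1.6,0,255).astype(np.uint8); a=im.copy()
draw(im,"top",wire(rim,W),x0,y0,14,(0,0,255)); cv2.imwrite("pics/z9t.png",im)
p=np.load("scene9_p.npy"); x0,y0=262,150
im=cv2.resize(p[y0:y0+60,x0:x0+40],None,fx=10,fy=10,interpolation=cv2.INTER_NEAREST); im=np.clip(im.astype(int)*1.3,0,255).astype(np.uint8); b=im.copy()
draw(im,"scene",wire(rim,W),x0,y0,10,(0,0,255)); cv2.imwrite("pics/z9s.png",np.hstack([b,im]))
d=np.load("top9_d.npy"); 
from h import *
for v in range(208,236,2): print(v,[int(z) for z in deproj("top",np.array([[u,v] for u in range(232,256,2)]),d)[:,2]])
```

```text
208 [493, 476, 333, 1178, 284, 246, 246, 249, 263, 265, 259, 25]
210 [495, 480, 329, 322, 243, 242, 245, 246, 251, 246, 24, 25]
212 [497, 481, 330, 269, 257, 239, 209, 242, 243, 26, 23, 26]
214 [498, 482, 321, 268, 265, 235, 208, 5, 3, 17, 23, 24]
216 [502, 483, 237, 226, 219, 209, 1, 2, 3, 21, 26, 25]
218 [502, 483, 227, 217, 201, 165, 115, 2, 3, 1, 21, 29]
220 [503, 487, 211, 202, 192, 169, 130, 2, 1, 0, 25, 23]
222 [507, 489, 191, 181, 178, 165, 146, 22, 7, 5, 26, 30]
224 [506, 499, 175, 167, 154, 150, 125, 1178, 22, 7, 4, 21]
226 [508, 500, 147, 134, 133, 125, 113, 29, 25, 27, 3, 28]
228 [508, 501, 19, -1, 22, 29, 35, 30, 21, 18, 11, 23]
230 [512, 503, 26, 0, 19, 21, 30, 22, 20, 14, 3, 25]
232 [513, 507, 25, 17, 6, 25, 23, 21, 17, 12, 11, 6]
234 [513, 507, 21, 24, 3, 2, 16, 10, 11, 12, 5, 6]
```

View pics/z9t.png

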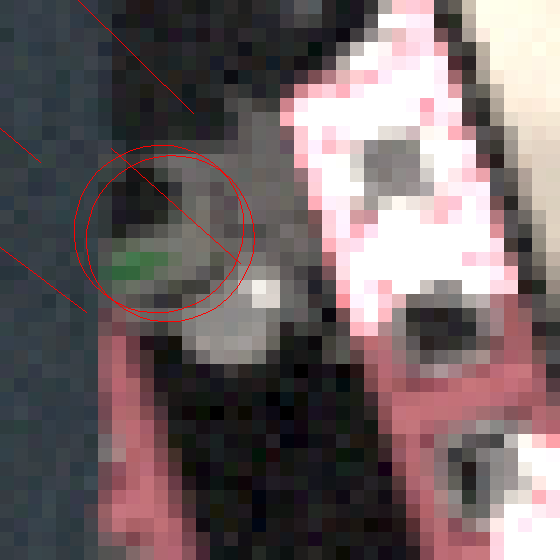

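View pics/z9s.png

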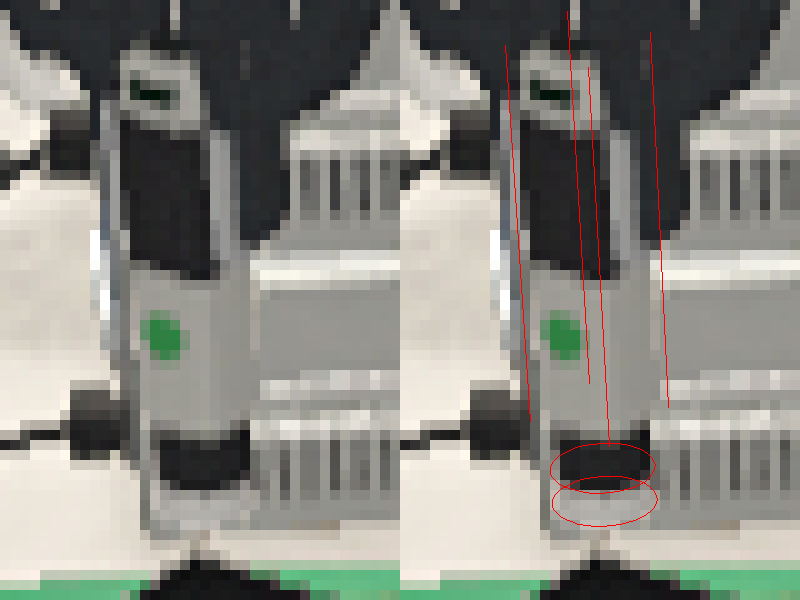

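```bash
cat > fit2.py <<'E'
from over import *
from scipy.optimize import least_squares
def sdfw(q):
    d=np.abs(q[:,:2])-np.array([13-3,13-3]); b=np.linalg.norm(np.maximum(d,0),axis=1)+np.minimum(d.max(1),0)-3
    dz=np.abs(q[:,2]-79)-53; body=np.where(dz>0,np.hypot(np.maximum(b,0),dz),b)
    c=np.hypot(q[:,0],q[:,1])-14; dz=np.abs(q[:,2]-13)-13; cup=np.where(dz>0,np.hypot(np.maximum(c,0),dz),c)
    return np.where(np.abs(body)<np.abs(cup),body,cup)
def fit(tag,s,cams=("scene","top"),zr=(-5,78)):
    R0=np.array(s["tool_rot"]); tcp=np.array(s["position"]); W=np.stack([R0[:,0],-R0[:,1],-R0[:,2]],1); rim=tcp+R0[:,2]*(95-18.7)
    for cs in (cams,)+tuple((c,) for c in cams):
        P=[]
        for c in cs:
            d=np.load(f"{c}{tag}_d.npy"); v,u=np.nonzero(d>0); Q=deproj(c,np.stack([u,v],1),d); q=(Q-rim)@W
            k=(abs(q[:,0])<22)&(abs(q[:,1])<22)&(q[:,2]>zr[0])&(q[:,2]<zr[1]); P.append(Q[k])
        n=[len(a) for a in P]; P=np.vstack(P)
        def f(p):
            Rr=W@Ro.from_rotvec([p[2],p[3],0]).as_matrix(); return sdfw((P-rim-W@[p[0],p[1],p[4]])@Rr)
        r=least_squares(f,np.zeros(5),loss="soft_l1",f_scale=1.5); p=r.x
        Rr=W@Ro.from_rotvec([p[2],p[3],0]).as_matrix(); rm=rim+W@[p[0],p[1],p[4]]
        print(cs,n,"rms",np.sqrt(np.median(r.fun**2)).round(2),"off(tool x,-y,-z)",p[[0,1,4]].round(1),"tilt deg",np.degrees(p[2:4]).round(2),"rim",rm.round(1),"axis",Rr[:,2].round(4))
E
python3 - <<'E'
from fit2 import *
s=get_state(); fit("9",s)
E
```

```text
('scene', 'top') [303, 76] rms 0.99 off(tool x,-y,-z) [-0.7  0.3 -0.2] tilt deg [0.84 0.96] rim [562.  188.1 114. ] axis [-0.0105 -0.0165  0.9998]
('scene',) [303] rms 0.99 off(tool x,-y,-z) [-0.8  0.8 -0.2] tilt deg [0.75 0.94] rim [562.5 188.3 114. ] axis [-0.0091 -0.0157  0.9998]
('top',) [76] rms 0.33 off(tool x,-y,-z) [-0.4 -0.4 -5.3] tilt deg [1.21 0.71] rim [561.5 187.6 108.9] axis [-0.0181 -0.0145  0.9997]
```

```bash
python3 -m inch '[[[-1,-0.2,-0.06,0.8,0,0,0],[-1,-0.38,-0.13,2.4,0,0,0],[-1,-0.38,-0.13,4,0,0,0],[-1,-0.38,-0.13,5.2,0,0,0],[-1,-0.38,-0.13,5.8,0,0,0],[-1,-0.38,-0.13,6,0,0,0],[-1,-0.38,-0.13,6,0,0,0],[-1,-0.38,-0.13,6,0,0,0]]]'
python3 - <<'E'
from fit2 import *
for c in("scene","top"):
    p,d=grab_frame(c); np.save(f"{c}10_p.npy",p); np.save(f"{c}10_d.npy",d)
s=st(); fit("10",s)
R0=np.array(s["tool_rot"]); tcp=np.array(s["position"]); W=np.stack([R0[:,0],-R0[:,1],-R0[:,2]],1); rim=tcp+R0[:,2]*(95-18.7); print(rim)
out=[]
for c,x0,y0,w,h in(("scene",262,175,40,60),("top",225,200,40,60)):
    p=np.load(f"{c}10_p.npy"); im=cv2.resize(p[y0:y0+h,x0:x0+w],None,fx=10,fy=10,interpolation=cv2.INTER_NEAREST); im=np.clip(im.astype(int)*1.4,0,255).astype(np.uint8)
    draw(im,c,wire(rim,W),x0,y0,10,(0,0,255))
    t=np.linspace(0,6.28,30); bc=np.array([[562.2+8*np.cos(a),192.3+8*np.sin(a),30] for a in t]); draw(im,c,list(zip(bc[:-1],bc[1:])),x0,y0,10,(0,255,0)); out.append(im)
cv2.imwrite("pics/z10.png",np.hstack(out))
E
```

```text
time_s: 17.57
position: [562.4, 192.4, 131.0]
tool_rot: [[0.324, -0.946, 0.003], [-0.946, -0.324, -0.003], [0.004, -0.002, -1.0]]
ft_force: [-0.0, -0.0, -0.9]
grip_width: 25.6
t 17.67 pos [562.5 192.6 131.4] j [ 0.14  0.61  1.6  -0.    0.92  1.39] F [-0.6 -0.8 -0.7] w 25.7
[[0.325, -0.946, 0.004], [-0.946, -0.325, -0.003], [0.005, -0.003, -1.0]]
('scene', 'top') [277, 62] rms 1.12 off(tool x,-y,-z) [-0.5  0.3 -2.8] tilt deg [0.53 1.04] rim [562.9 192.9  52.3] axis [-0.007  -0.0169  0.9998]
('scene',) [277] rms 1.05 off(tool x,-y,-z) [-0.8  0.8 -0.1] tilt deg [0.61 1.31] rim [563.3 193.3  55. ] axis [-0.0068 -0.0217  0.9997]
('top',) [62] rms 0.49 off(tool x,-y,-z) [ 0.9 -0.5 -4.3] tilt deg [ 1.16 -0.07] rim [562.6 191.4  50.8] axis [-0.0237 -0.002   0.9997]
[562.79868512 192.34261702  55.12987266]
```

View pics/z10.png

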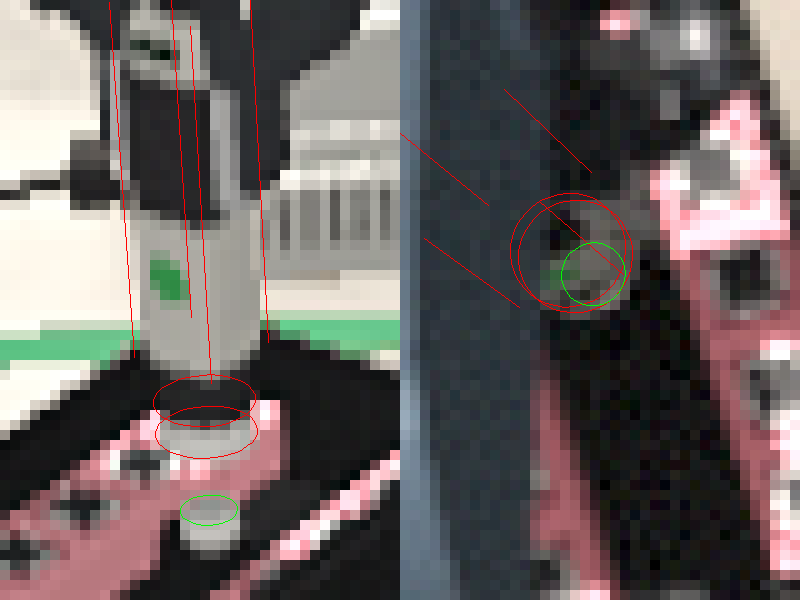

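```bash
python3 -m inch '[[[-1,0,0.03,0.3,0,0,0],[-1,0,0.04,0.8,0,0,0],[-1,0,0.04,1.3,0,0,0],[-1,0,0.04,1.7,0,0,0],[-1,0,0.04,2,0,0,0],[-1,0,0.04,2.1,0,0,0],[-1,0,0.04,2.1,0,0,0],[-1,0,0.04,2.1,0,0,0]]]'
python3 - <<'E'
from fit2 import *
for c in("scene","top"):
    p,d=grab_frame(c); np.save(f"{c}11_p.npy",p); np.save(f"{c}11_d.npy",d)
s=st(); fit("11",s,("scene",),(15,78))
R0=np.array(s["tool_rot"]); tcp=np.array(s["position"]); W=np.stack([R0[:,0],-R0[:,1],-R0[:,2]],1); rim=tcp+R0[:,2]*(95-18.7); print(rim)
out=[]
for c,x0,y0,w,h in(("scene",262,185,40,60),("top",225,200,40,60)):
    p=np.load(f"{c}11_p.npy"); im=cv2.resize(p[y0:y0+h,x0:x0+w],None,fx=10,fy=10,interpolation=cv2.INTER_NEAREST); im=np.clip(im.astype(int)*1.4,0,255).astype(np.uint8)
    a=im.copy(); draw(im,c,wire(rim,W),x0,y0,10,(0,0,255))
    t=np.linspace(0,6.28,30); bc=np.array([[562.2+8*np.cos(a),192.3+8*np.sin(a),30] for a in t]); draw(im,c,list(zip(bc[:-1],bc[1:])),x0,y0,10,(0,255,0)); out+=[a,im] if c=="scene" else []
cv2.imwrite("pics/z11.png",np.hstack(out))
E
```

```text
time_s: 18.33
position: [561.5, 192.4, 109.5]
tool_rot: [[0.325, -0.946, 0.002], [-0.946, -0.325, -0.004], [0.004, -0.001, -1.0]]
ft_force: [1.0, 1.0, -0.8]
grip_width: 25.5
t 18.43 pos [561.7 192.4 109.7] j [ 0.14  0.65  1.62 -0.01  0.88  1.39] F [ 0.9  0.2 -1.3] w 25.4
[[0.325, -0.946, 0.003], [-0.946, -0.325, -0.004], [0.004, -0.001, -1.0]]
('scene',) [225] rms 0.96 off(tool x,-y,-z) [-0.3  0.2 -3.3] tilt deg [0.38 0.9 ] rim [562.  192.5  30.2] axis [-0.0039 -0.0135  0.9999]
('scene',) [225] rms 0.96 off(tool x,-y,-z) [-0.3  0.2 -3.3] tilt deg [0.38 0.9 ] rim [562.  192.5  30.2] axis [-0.0039 -0.0135  0.9999]
[561.88750254 192.16040055  33.44770613]
```

View pics/z11.png

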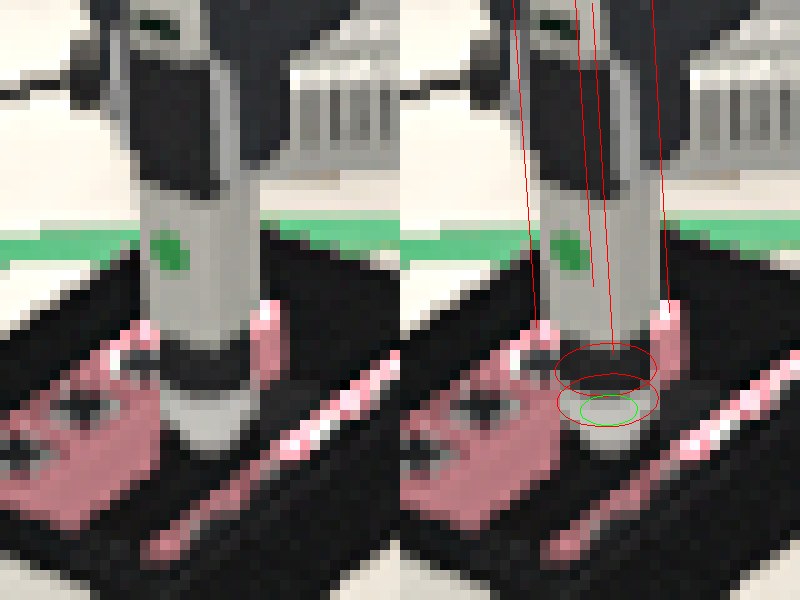

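```bash
for i in 1; do python3 -m inch '[[[-1,0,0,0.1,0,0,0],[-1,0,0,0.2,0,0,0],[-1,0,0,0.2,0,0,0],[-1,0,0,0.2,0,0,0]]]'; python3 -m inch '[[[-1,0,0,0.1,0,0,0],[-1,0,0,0.1,0,0,0],[-1,0,0,0.1,0,0,0]]]'; python3 -m inch '[[[-1,0,0,0.1,0,0,0],[-1,0,0,0.1,0,0,0],[-1,0,0,0.1,0,0,0]]]'; done
```

```text
time_s: 18.77
position: [561.4, 192.4, 107.6]
tool_rot: [[0.325, -0.946, 0.002], [-0.946, -0.325, -0.004], [0.004, -0.001, -1.0]]
ft_force: [0.2, 0.3, -1.3]
grip_width: 25.7
time_s: 19.02
position: [561.6, 192.4, 106.7]
tool_rot: [[0.325, -0.946, 0.003], [-0.946, -0.325, -0.004], [0.004, -0.001, -1.0]]
ft_force: [0.8, 0.5, -1.0]
grip_width: 25.4
time_s: 19.27
position: [561.7, 192.4, 105.8]
tool_rot: [[0.325, -0.946, 0.003], [-0.946, -0.325, -0.004], [0.004, -0.001, -1.0]]
ft_force: [-0.5, 0.2, 1.1]
grip_width: 25.0
```

```bash
for i in 1; do python3 -m inch '[[[-1,0,0,0.1,0,0,0],[-1,0,0,0.1,0,0,0],[-1,0,0,0.1,0,0,0]]]'; python3 -m inch '[[[-1,0,0,0.1,0,0,0],[-1,0,0,0.1,0,0,0],[-1,0,0,0.1,0,0,0],[-1,0,0,0.1,0,0,0]]]';  done
python3 - <<'E'
from h import *
for i in range(3): grab_frame("scene"); st()
E
```

```text
time_s: 19.52
position: [561.7, 192.4, 104.8]
tool_rot: [[0.325, -0.946, 0.003], [-0.946, -0.325, -0.004], [0.004, -0.001, -1.0]]
ft_force: [-0.6, 0.7, 2.1]
grip_width: 25.3
time_s: 19.85
position: [561.6, 192.4, 103.7]
tool_rot: [[0.325, -0.946, 0.003], [-0.946, -0.325, -0.003], [0.004, -0.001, -1.0]]
ft_force: [0.0, 1.1, 2.7]
grip_width: 25.6
t 19.9 pos [561.7 192.4 103.7] j [ 0.14  0.65  1.62 -0.01  0.87  1.39] F [-0.2  0.4  2.7] w 25.2
[[0.325, -0.946, 0.003], [-0.946, -0.325, -0.004], [0.004, -0.001, -1.0]]
t 19.95 pos [561.6 192.4 103.7] j [ 0.14  0.65  1.62 -0.01  0.87  1.39] F [ 0.4 -0.4  2. ] w 25.6
[[0.325, -0.946, 0.003], [-0.946, -0.325, -0.004], [0.004, -0.001, -1.0]]
t 20.0 pos [561.7 192.4 103.7] j [ 0.14  0.65  1.62 -0.01  0.87  1.39] F [0.4 0.7 2.2] w 25.2
[[0.325, -0.946, 0.003], [-0.946, -0.325, -0.004], [0.004, -0.001, -1.0]]
```

```bash
python3 -m inch '[[[-1,0,0,0.08,0,0,0],[-1,0,0,0.13,0,0,0],[-1,0,0,0.13,0,0,0],[-1,0,0,0.13,0,0,0],[-1,0,0,0.13,0,0,0]]]'
python3 - <<'E'
from fit2 import *
F=[]
for i in range(6): p,d=grab_frame("scene"); s=get_state(); F.append(s["ft_force"])
print(np.mean(F,0),np.std(F,0)); np.save("scene12_d.npy",d); st(); fit("12",s,("scene",),(15,78))
im=cv2.resize(p[185:245,262:302],None,fx=10,fy=10,interpolation=cv2.INTER_NEAREST); cv2.imwrite("pics/z12.png",np.clip(im.astype(int)*1.4,0,255).astype(np.uint8)); cv2.imwrite("pics/s12.png",p)
E
```

```text
time_s: 20.42
position: [561.7, 192.4, 102.4]
tool_rot: [[0.325, -0.946, 0.003], [-0.946, -0.325, -0.004], [0.004, -0.001, -1.0]]
ft_force: [-1.0, 0.6, 4.1]
grip_width: 25.3
[0.18132347 0.6885851  3.74015362] [0.18304747 0.27526879 0.28767618]
t 20.72 pos [561.6 192.4 102.4] j [ 0.14  0.66  1.62 -0.01  0.86  1.39] F [0.3 1.  3.3] w 25.4
[[0.325, -0.946, 0.003], [-0.946, -0.325, -0.004], [0.004, -0.001, -1.0]]
('scene',) [216] rms 0.98 off(tool x,-y,-z) [-1.2  1.9 -2.7] tilt deg [1.52 1.28] rim [563.2 193.9  23.4] axis [-0.0204 -0.0263  0.9994]
('scene',) [216] rms 0.98 off(tool x,-y,-z) [-1.2  1.9 -2.7] tilt deg [1.52 1.28] rim [563.2 193.9  23.4] axis [-0.0204 -0.0263  0.9994]
```

View pics/z12.png

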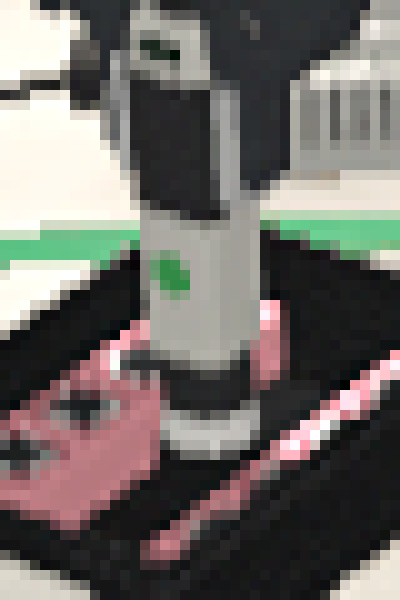

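View pics/s12.png

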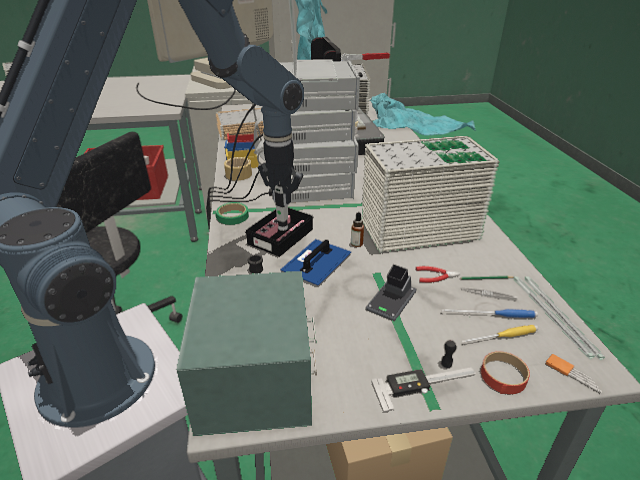

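Run:
```python
from h import *
st(); print(close_job())
```

```text
t 20.72 pos [561.6 192.4 102.4] j [ 0.14  0.66  1.62 -0.01  0.86  1.39] F [0.3 1.  3.3] w 25.4
[[0.325, -0.946, 0.003], [-0.946, -0.325, -0.004], [0.004, -0.001, -1.0]]
the job is handed in; nothing more can be done
None
```

The job is handed in at about 21 s, with the gripper still holding the wand's cup over the logger button and the contact pressed in.

- **Lid:** I lifted it by its handle, lowered it onto the bench clear of the box, released it only after contact, and the pictures show it lying flat. While I felt for the bench, the downward push peaked at about 11 N before I eased off.
- **Wand:** I drew it out of the cradle along the pocket's axis, turned it upright and lowered it centred over the button. In the last close-up the cup surrounds the button.
- **Press:** The force is about 4.9 N above the reading before contact. By the spring figures given, that means the contact is pushed in roughly 4.5 mm of the 7 mm available. The depth was worked out from force, not read directly.
- **Squareness:** The measurements disagree slightly. The gripper's own axis is within about 0.3° of vertical. Fits to the camera depth put the wand's lean at about 1 to 2°, and the last one gave 1.9° with a sideways offset of up to about 2 mm. The picture overlay before contact showed the cup and button centred. I judged this within the camera error and left it uncorrected.
- **Other things:** The last scene picture shows nothing else visibly moved. I did not measure the other things again.

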